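# Charge the mill jar with rinsed grinding balls

### The arm

A 6-joint arm with a two-finger parallel gripper is mounted at the origin on a cart in front of the work surface, level with it; the furniture and walls round the work are solid. World frame = base frame: x ahead of the robot, y to its left, z up, the work surface at z = 0. Lengths are in m, angles in rad, forces in N, time in s.
With the tool pointing down it reaches from about 0.35 to 0.975 m from the base axis. Payload 4.9 kg.
Tool frame: the origin (TCP) lies midway between the tips of the shut fingers; the grasp point (between the pads) lies 19 mm behind it; z points along the fingers, y is the direction in which the jaws open and shut (so a half turn about z gives the same grasp; the last joint's range is limited). The gripper opens to 85 mm and grips with 20 to 120 N. Pads are 22 mm wide; open, the fingers measure 114 mm over their backs; the gripper's body (76 mm by 85 mm) begins 54 mm behind the grasp point. The pads swing forward as they close: fully open they stand 13 mm farther back than shut.
Start: joints at [-1.402, 0.053, 1.613, -0, 1.476, -0.119], TCP at [0.177, -0.599, 0.231] pointing down, gripper open.
Joint ranges: [-3.01, 3.01], [-1.01, 2.22], [0.06, 2.58], [-1.02, 4.17], [0.09, 2.62], [-3.14, 3.14]. Speed limits (rad/s): [2.57, 2.57, 3.14, 3.14, 3.14, 3.14].

### API

Orientations are given as a rotation vector (axis times angle).
In Python, from station import ctrl gives the robot as it stands.
- The arm moves only by the shell command python3 -m jog 'ROWS' [FORCE]. ROWS is JSON, one flat list of numbers, 7 for each row, row after row: the opening, from 0 (shut) to 1 (fully open), then the shift along the tool's x, y, z in m, then the turn, a rotation vector about the tool's x, y, z in degrees. A call has 1 to 10 rows; each row shifts and turns the commanded pose from where the row before left it, along the tool's axes as they then stand; what a row does not reach is not made up. A row lasts 1/8 s, in which the tool goes at most 62.5 mm and 10.7 degrees, less where a joint would pass 70% of its speed; a pose out of reach is approached as far as the arm can. A call with a gripper value outside its range is refused whole. The fingers move at their own pace and stop on an object; FORCE is the grip in N (left out, the last holds). Time passes only in rows, so rows that do not move let the fingers close. It gives the time, the measured TCP pose, the force and the opening at its end, in the units of the state.
- ctrl.get_obs(): the state, without advancing time (a new reading comes with each control period).
- ctrl.get_image(name): name is "side" or "top" or "wrist"; returns a dict with "image" (480x640x3 uint8, blue, green, red), "camera_matrix" (3x3 intrinsics, pixels), "rvec" (rotation vector, rad) and "tvec" (3), from world to camera coordinates, as OpenCV has them; the wrist camera has in their place "mount" (4x4, takes a point from camera to tool coordinates, whose origin is the TCP and whose axes are the flange's). Camera axes: x right, y down, z forward; pixel columns grow to the right and rows downward; lengths in m; the calibration is good to about 2 mm. A picture is of the moment at which its call begins: read the wrist's pose just before it. There is no depth.
- ctrl.finish_job(): hands the job in, once; it reports no verdict.
Trained networks look in a picture, given as the dict that the camera call returned (one of the last four; its "shot" number tells which), for a name from the list of things; names that differ only in an ending like _2 or _b are one class to them, and where a whole thing is asked for, a point or a joint stands for the part that bears it (a point fixed in the world has none). Each returns a list of dicts, best first, with "p" (0 to 1); they miss things now and then, are a little off and sometimes report something else, mostly with a low value. They report only what shows in the picture. A call takes as long as a camera call.
- ctrl.boxes_of(target, picture): "box" ([centre column, centre row, width, height] in pixels, round what is visible of it).
The state is a dict: "t": time; "q": joint angles; "dq": joint speeds; "effort": joint torques, N m; "tool_pos": TCP position; "tool_rot": TCP orientation; "contact_force": force on the tool from outside, world axes, zero at the start; "wrist_torque": the same for the moment, N m; "opening": finger opening in m.
Only numpy, scipy, OpenCV 4.12 (cv2) and the standard library are available. Lean on these libraries where they do the work, as an engineer would, in place of code of your own. Each camera call takes 0.05 s, during which the arm holds its last target. There are 200 camera calls.

### The job

Charge the mill jar with the rinsed grinding balls: pour the balls out of each mesh basket through its spout into the chute as it stands on its board, and when every ball lies in the chute, lift the chute and tip it so that they all run down it through the neck of the jar. Stand both baskets and the chute upright again near the middle of their own boards and let go. The clean balls must not be touched with the fingers, and the mug and the green cup must stay where they are.

Things in the scene. Friction and masses are not known exactly. Their poses are not given: they have to be found in the camera images.
- basket_a: wire-mesh rinse basket a: open tray 97 long, 96 wide, 48 high, 0.16 kg; its front (own +x) is notched to the floor, a channel 72 wide inside and 33 long leads out as a spout. Floor slopes 8 degrees down to the back (own -x); a wire stands 2 proud across the spout's end. A bracket 14 deep stands inside mid-back. Origin: middle of the underside; feet 45 behind to 35 ahead of it. z up
- basket_a_grip (a point): handle of basket a: upright wooden tab at its back, 10 thick along own x, 36 wide along own y. This point: middle of its free part, 58 behind and 82 above the basket's origin; tab top 23 above this point, basket rim 34 below it. Own x to the spout, z up
- basket_a_lip (a point): the wire at the spout's end of basket a, middle of the spout's floor; 135 ahead of and 57 below the handle point of basket a
- board_a_top (a point): plywood ware board, 215 x 175 x 10, fixed on the table, on which basket a stands, with its own x about along the board's own x. This point: centre of the board's top
- basket_b: wire-mesh rinse basket b: open tray 97 long, 96 wide, 48 high, 0.16 kg; its front (own +x) is notched to the floor, a channel 72 wide inside and 33 long leads out as a spout. Floor slopes 8 degrees down to the back (own -x); a wire stands 2 proud across the spout's end. A bracket 14 deep stands inside mid-back. Origin: middle of the underside; feet 45 behind to 35 ahead of it. z up
- basket_b_grip (a point): handle of basket b: upright wooden tab at its back, 10 thick along own x, 36 wide along own y. This point: middle of its free part, 58 behind and 82 above the basket's origin; tab top 23 above this point, basket rim 34 below it. Own x to the spout, z up
- basket_b_lip (a point): the wire at the spout's end of basket b, middle of the spout's floor; 135 ahead of and 57 below the handle point of basket b
- board_b_top (a point): plywood ware board, 215 x 175 x 10, fixed on the table, on which basket b stands, with its own x about along the board's own x. This point: centre of the board's top
- chute: aluminium chute, a trough 230 long, 0.22 to 0.35 kg: floor 25 wide, sides leaning out to 100 across the top and 54 deep (73 across, 33 deep over the last 65 at the nose); closed at the back, open at the nose (own +x). On its feet its floor slopes 8 degrees down to the back; the sides' top edges are then up to 84 above the underside. Origin: middle of the underside; z up
- chute_grip (a point): the chute's handle: upright wooden tab on a strap that bridges the trough, 10 thick along own x, 36 wide along own y. This point: middle of the tab, 50 behind and 118 above the chute's origin; tab top 22 above this point, strap 29 below it, chute's back end 66 behind it. Own x to the nose, z up
- chute_lip (a point): middle of the chute floor's edge at the open nose; 165 ahead of and 77 below the handle point (41 above the chute's underside; the front foot, 70 wide and 12 long, stands 65 behind it)
- board_chute_top (a point): plywood ware board, 310 x 170 x 10, fixed on the table, on which the chute stands with its long side about along the board's own x; this point: centre of the board's top
- jar_mouth (a point): white porcelain mill jar fixed on the table: body 136 across, 104 high, neck 84 across outside and 74 across inside, open at the top. This point: centre of the mouth in the plane of the rim
- ball_0_center (a point): white porcelain grinding ball, 28 across, 35 g, at first in basket a if it is there at all; this point: its centre (its axes mean nothing)
- ball_1_center (a point): white porcelain grinding ball, 28 across, 35 g, at first in basket a if it is there at all; this point: its centre (its axes mean nothing)
- ball_2_center (a point): white porcelain grinding ball, 28 across, 35 g, at first in basket a if it is there at all; this point: its centre (its axes mean nothing)
- ball_3_center (a point): white porcelain grinding ball, 28 across, 35 g, at first in basket b if it is there at all; this point: its centre (its axes mean nothing)
- ball_4_center (a point): white porcelain grinding ball, 28 across, 35 g, at first in basket b if it is there at all; this point: its centre (its axes mean nothing)
- ball_5_center (a point): white porcelain grinding ball, 28 across, 35 g, at first in basket b if it is there at all; this point: its centre (its axes mean nothing)
- mug: celadon mug, 90 across, 86 high, loose bystander; origin centre of the underside
- cup: small green glazed cup, 68 across, 55 high, loose bystander; origin centre of the underside

How it is judged:
By the outcome, as a careful person would: the job done as asked, in the order asked, and still so for the second after the job is handed in, with the robot touching nothing.
Of ball_0, ball_1, ball_2, ball_3, ball_4, ball_5 only 4 to 6 are there at a start; the rules pass over those that are not, and their reading is None.
At some moment in a run one of chute, basket_a, basket_b may be knocked a few centimetres aside while the robot is not near it.
It also fails if it takes over 210 s, if anything falls off the work surface, if the arm or the gripper's body presses on something with over 40 N, if the wrist force passes 120 N, or if a joint passes its speed limit or range.

## Working session

There is one attempt and no reset: what is moved stays moved. The work goes in short steps, Python scripts to look and compute and a shell command to move; the robot and the scene stay as the last step left them, time stands still between calls to the robot, and variables do not carry over. Pictures are saved under pics/ and viewed, about 12 in all and at most 16, crops included, and the job is handed in when it is done.

```bash
ls; mkdir -p pics; python3 - <<'E'
from station import ctrl
import cv2,numpy as np
o=ctrl.get_obs(); print({k:np.round(v,3).tolist() for k,v in o.items()})
for n in ["top","side"]:
    p=ctrl.get_image(n); cv2.imwrite(f"pics/{n}0.png",p["image"])
    R=cv2.Rodrigues(np.array(p["rvec"]))[0]; print(n,p["camera_matrix"],(-R.T@np.array(p["tvec"])).ravel(), R)
    for t in ["basket_a","basket_a_grip","basket_a_lip","board_a_top","chute","chute_grip","chute_lip","board_chute_top","jar_mouth","ball_0_center","mug","cup"]:
        print(t,[(np.round(b["box"]).tolist(),round(b["p"],2)) for b in ctrl.boxes_of(t,p)][:7])
E
```

```text
pics
{'t': 0.0, 'q': [-1.402, 0.053, 1.614, 0.0, 1.476, -0.119], 'dq': [0.0, -0.001, -0.001, -0.002, 0.002, 0.001], 'effort': [-0.001, -39.369, -37.018, -0.0, 0.007, 0.0], 'tool_pos': [0.177, -0.599, 0.23], 'tool_rot': [-3.107, -0.45, 0.0], 'contact_force': [0.107, -0.072, -0.7], 'wrist_torque': [0.0, 0.057, -0.036], 'opening': 0.085}
top [[606.59591247   0.         325.28220417]
 [  0.         606.59591247 232.82567233]
 [  0.           0.           1.        ]] [0.32500817 0.00602692 1.75831075] [[-2.54138043e-02 -9.99670348e-01 -3.65153744e-03]
 [-9.86298964e-01  2.56691196e-02 -1.62958430e-01]
 [ 1.62998442e-01 -5.39886062e-04 -9.86626179e-01]]
basket_a [([448.0, 260.0, 40.0, 28.0], 0.88), ([208.0, 247.0, 48.0, 35.0], 0.62)]
basket_a_grip []
basket_a_lip [([454.0, 261.0, 53.0, 35.0], 0.66), ([217.0, 256.0, 86.0, 74.0], 0.54)]
board_a_top []
chute [([328.0, 277.0, 92.0, 51.0], 0.85)]
chute_grip [([326.0, 277.0, 83.0, 57.0], 0.57)]
chute_lip [([328.0, 277.0, 89.0, 52.0], 0.58)]
board_chute_top [([323.0, 277.0, 117.0, 78.0], 0.96)]
jar_mouth [([343.0, 220.0, 49.0, 52.0], 0.75)]
ball
[... 571 characters left out ...]
304.0, 371.0, 68.0, 89.0], 0.59)]
basket_a_grip [([306.0, 374.0, 74.0, 100.0], 0.94)]
basket_a_lip [([302.0, 375.0, 71.0, 95.0], 0.95)]
board_a_top [([311.0, 396.0, 135.0, 120.0], 0.83)]
chute [([261.0, 263.0, 57.0, 82.0], 0.93)]
chute_grip [([261.0, 266.0, 54.0, 80.0], 0.73)]
chute_lip [([260.0, 265.0, 59.0, 77.0], 0.75), ([337.0, 270.0, 54.0, 66.0], 0.65), ([281.0, 372.0, 12.0, 17.0], 0.19)]
board_chute_top [([255.0, 282.0, 82.0, 87.0], 0.55)]
jar_mouth [([339.0, 272.0, 55.0, 62.0], 0.59)]
ball_0_center [([310.0, 364.0, 13.0, 16.0], 0.5)]
mug [([402.0, 317.0, 43.0, 55.0], 0.57), ([300.0, 374.0, 10.0, 13.0], 0.57), ([338.0, 270.0, 59.0, 66.0], 0.49)]
cup [([348.0, 216.0, 22.0, 27.0], 0.81)]
```

```bash
python3 - <<'E'
import cv2
a=cv2.imread("pics/top0.png")[140:340,140:540]; cv2.imwrite("pics/c1.png",cv2.resize(a,(800,400),interpolation=cv2.INTER_CUBIC))
a=cv2.imread("pics/side0.png")[150:470,190:470]; cv2.imwrite("pics/c2.png",cv2.resize(a,None,fx=1.85,fy=1.85,interpolation=cv2.INTER_CUBIC))
E
```

```text
(no output)
```

View pics/c1.png

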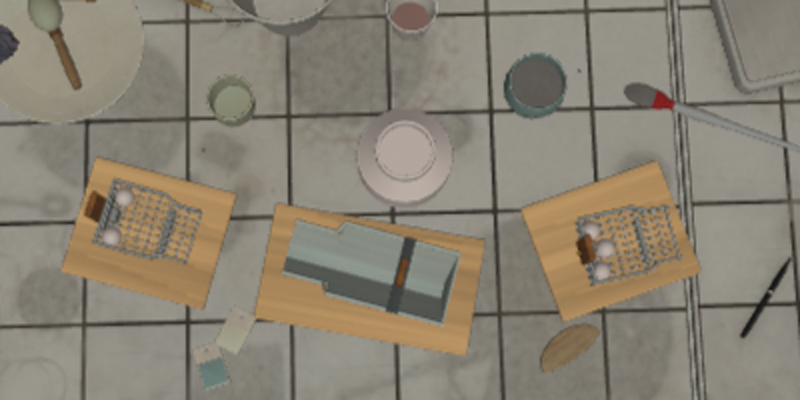

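View pics/c2.png

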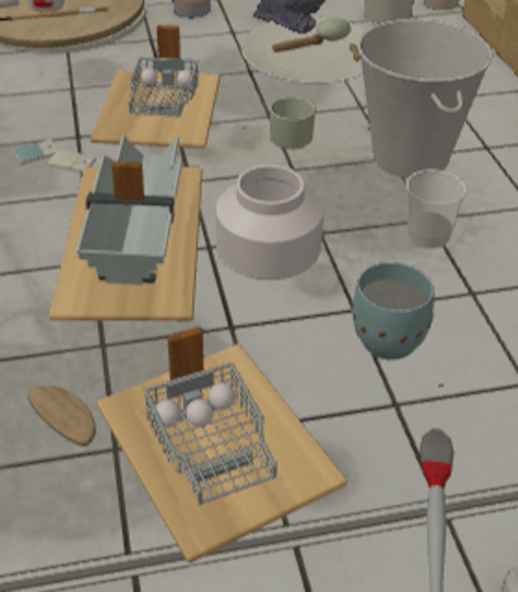

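Both pictures agree. In the top crop the left basket (handle at 95,207; 2 balls) and the right basket (handle at 588,248; 3 balls) both point their spouts right, which is −y. The chute (handle at 403,262) has its nose to the left, +y, and the jar mouth is at 405,150. I plan to pour both baskets into the chute from the nose side.

```bash
cat > h.py <<'E'
import cv2,numpy as np
from scipy.spatial.transform import Rotation as Rn
def cam(p):
    if "mount" in p:
        from station import ctrl
        raise SystemExit("use wcam")
    R=cv2.Rodrigues(np.array(p["rvec"],float))[0]; return R,np.array(p["tvec"],float).ravel(),np.array(p["camera_matrix"])
def wcam(p,o):
    T=np.eye(4);T[:3,:3]=Rn.from_rotvec(o["tool_rot"]).as_matrix();T[:3,3]=o["tool_pos"]
    M=np.linalg.inv(T@np.array(p["mount"])); return M[:3,:3],M[:3,3],np.array(p["camera_matrix"])
def proj(c,X):
    R,t,K=c; q=K@(R@np.array(X,float)+t); return q[:2]/q[2]
def atz(c,uv,z):
    R,t,K=c; d=R.T@np.linalg.inv(K)@np.array([uv[0],uv[1],1.]); o=-R.T@t; return o+d*(z-o[2])/d[2]
def tri(c1,u1,c2,u2):
    P=[c[2]@np.c_[c[0],c[1]] for c in (c1,c2)]
    X=cv2.triangulatePoints(P[0],P[1],np.array(u1,float).reshape(2,1),np.array(u2,float).reshape(2,1)); return (X[:3]/X[3]).ravel()
def toolR(yaw,tilt=0):
    """tool for object frame with own-x at yaw(deg); tilt deg = nose down. tool z=-obj z, tool y=sgn*obj x"""
    B=Rn.from_euler('ZY',[yaw,tilt],degrees=True)
    return B*Rn.from_matrix(np.array([[0,1,0],[1,0,0],[0,0,-1]]).T)
def obj_of(Rt): return Rt*Rn.from_matrix(np.array([[0,1,0],[1,0,0],[0,0,-1]]))
def rows(p0,R0,p1,R1,n,g,ramp=True):
    """interpolate, print rows; g opening"""
    s=np.linspace(0,1,n+1)
    if ramp: s=s*s*(3-2*s)
    rv=(R0.inv()*R1).as_rotvec(); out=[];pp,Rp=np.array(p0,float),R0
    for a in s[1:]:
        pn=np.array(p0)+a*(np.array(p1)-np.array(p0)); Rnn=R0*Rn.from_rotvec(a*rv)
        d=Rp.inv().apply(pn-pp); r=(Rp.inv()*Rnn).as_rotvec(degrees=True)
        row=[g]+[round(x,4) for x in d]+[round(x,1) for x in r]; out.append(row)
        pp=pp+Rp.apply(row[1:4]); Rp=Rp*Rn.from_rotvec(row[4:],degrees=True)
    for i in range(0,n,10): print('[' + ', '.join(','.join(f"{v:g}" for v in r) for r in out[i:i+10])+']')
    return pp,Rp
E
python3 - <<'E'
from h import *
from station import ctrl
t=cam(ctrl.get_image("top")); s=cam(ctrl.get_image("side"))
f=lambda x:np.array(x)/2+140
g=lambda x:np.array(x)/1.85+[190,150]
for n,cs in dict(L=[(97,157),(235,192),(205,307),(63,270)],R=[(522,210),(657,161),(699,270),(563,320)],C=[(277,204),(484,240),(466,355),(256,318)]).items():
    X=np.array([atz(t,f(c),.01) for c in cs])[:,:2]
    e=X[1]-X[0]+X[2]-X[3]; print(n,X.mean(0).round(3),"dir L->R yaw",np.degrees(np.arctan2(e[1],e[0])).round(1),np.linalg.norm(e)/2, X.round(3).tolist())
for n,a,b in [("L",(95,207),(169,42)),("R",(588,248),(186,352)),("C",(403,262),(127,180))]:
    print("tab",n,tri(t,f(a),s,g(b)).round(3),atz(t,f(a),.1).round(3),atz(s,g(b),.092 if n!="C" else .128).round(3))
# baskets edges: spout ends in top, lip corners z~.035
for n,a in [("Lspout",[(200,209),(190,263)]),("Rspout",[(666,206),(682,258)])]:
    print(n,[atz(t,f(x),.05).round(3).tolist() for x in a])
print("chute nose",[atz(t,f(x),.08).round(3).tolist() for x in [(292,222),(283,275)]],"back",[atz(t,f(x),.07).round(3).tolist() for x in[(459,251),(443,322)]])
print("jar",atz(t,f((406,150)),.104).round(3), "side", atz(s,g((270,190)),.104).round(3))
print("mug",atz(t,f((536,85)),.086).round(3),"cup",atz(t,f((231,98)),.055).round(3))
E
```

```text
L [0.555 0.327] dir L->R yaw -105.9 0.21172225926440158 [[0.667, 0.405], [0.61, 0.203], [0.443, 0.247], [0.502, 0.453]]
R [ 0.525 -0.34 ] dir L->R yaw -71.5 0.2111747454848744 [[0.572, -0.214], [0.64, -0.415], [0.478, -0.465], [0.412, -0.266]]
C [0.478 0.009] dir L->R yaw -101.4 0.3053069232875379 [[0.59, 0.142], [0.53, -0.157], [0.365, -0.125], [0.426, 0.174]]
tab L [0.582 0.391 0.083] [0.579 0.387 0.1  ] [0.58  0.373 0.092]
tab R [ 0.505 -0.293  0.087] [ 0.504 -0.291  0.1  ] [ 0.503 -0.298  0.092]
tab C [ 0.482 -0.036  0.126] [ 0.492 -0.037  0.1  ] [ 0.473 -0.041  0.128]
Lspout [[0.58, 0.249, 0.05], [0.503, 0.263, 0.05]]
Rspout [[0.567, -0.414, 0.05], [0.492, -0.432, 0.05]]
chute nose [[0.554, 0.116, 0.08], [0.48, 0.13, 0.08]] back [[0.508, -0.116, 0.07], [0.41, -0.09, 0.07]]
jar [ 0.647 -0.045  0.104] side [ 0.643 -0.062  0.104]
mug [ 0.74  -0.233  0.086] cup [0.74  0.203 0.055]
```

```bash
cat >> h.py <<'E'
def now():
    from station import ctrl
    o=ctrl.get_obs(); return np.array(o["tool_pos"]),Rn.from_rotvec(o["tool_rot"]),o
def show(p,R):
    e=obj_of(R).as_euler('ZYX',degrees=True); print("t tcp",p.round(4),"yaw,tilt,roll",e.round(1))
E
python3 - <<'E'
from h import *
p,R,o=now(); show(p,R)
e=rows(p,R,[.504,-.293,.215],toolR(-79),10,1); show(*e)
E
```

```text
t tcp [ 0.1774 -0.5993  0.2313] yaw,tilt,roll [-73.5   0.    0. ]
[1,0.0112,-0.0056,0.0005,-0,-0,0.2, 1,0.0304,-0.0154,0.0012,-0,-0,0.4, 1,0.0445,-0.023,0.0018,-0,-0,0.6, 1,0.0539,-0.0284,0.0022,-0,-0,0.7, 1,0.0582,-0.0317,0.0025,-0,-0,0.8, 1,0.0577,-0.0325,0.0024,-0,-0,0.9, 1,0.0526,-0.0307,0.0022,-0,-0,0.7, 1,0.043,-0.0258,0.0018,-0,-0,0.6, 1,0.029,-0.0178,0.0013,-0,-0,0.4, 1,0.0106,-0.0067,0.0004,-0,-0,0.2]
t tcp [ 0.504 -0.293  0.215] yaw,tilt,roll [-79.   0.   0.]
```

```bash
python3 -m jog '[1,0.012,-0.006,0,0,0,0.2, 1,0.03,-0.015,0.001,0,0,0.4, 1,0.045,-0.023,0.002,0,0,0.6, 1,0.053,-0.029,0.002,0,0,0.7, 1,0.052,-0.031,0.002,0,0,0.8, 1,0.052,-0.031,0.002,0,0,0.9, 1,0.053,-0.031,0.002,0,0,0.7, 1,0.043,-0.026,0.002,0,0,0.6, 1,0.032,-0.018,0.002,0,0,0.4, 1,0.02,-0.008,0,0,0,0.2]' 
python3 - <<'E'
from h import *
from station import ctrl
p,R,o=now(); show(p,R); print(np.round(o["q"],3))
w=ctrl.get_image("wrist"); cv2.imwrite("pics/w1.png",w["image"]); c=wcam(w,o)
for n,X in dict(grip=(.504,-.293,.092),top=(.504,-.293,.115)).items(): print(n,proj(c,X).round())
for t in ["basket_b_grip","basket_b_lip","ball_0_center"]: print(t,[(np.round(b["box"]).tolist(),round(b["p"],2)) for b in ctrl.boxes_of(t,w)])
print(np.round(w["mount"],3))
E
```

```text
t: 2.65
tool_pos: [0.5062, -0.2904, 0.2161]
tool_rot: [-3.126, -0.304, 0.0]
contact_force: [0.2, -0.1, 0.8]
opening: 0.0855
t tcp [ 0.5062 -0.2904  0.2161] yaw,tilt,roll [-78.9   0.    0. ]
[-0.649 -0.035  1.727  0.     1.45   0.728]
grip [323. 243.]
top [324. 253.]
basket_b_grip []
basket_b_lip []
ball_0_center [([347.0, 192.0, 28.0, 32.0], 0.81)]
[[-0.    -0.952 -0.307  0.078]
 [ 1.    -0.     0.     0.   ]
 [-0.001 -0.307  0.952 -0.143]
 [ 0.     0.     0.     1.   ]]
```

View pics/w1.png

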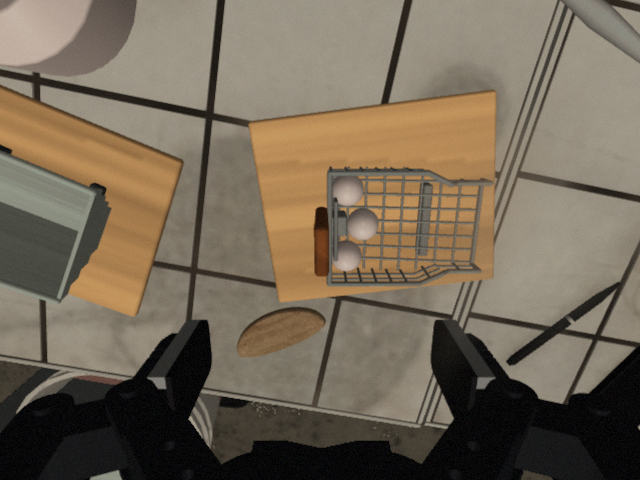

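The tab shows at about (321,241) against a prediction of (323,243), so the pose is good. All three balls are near the handle. Next I descend and grip.

```bash
python3 -m jog '[1,0,0.001,0.03,0,0,0, 1,0,0,0.045,0,0,0, 1,0,0,0.04,0,0,0, 1,0,0,0.024,0,0,0, 0,0,0,0,0,0,0, 0,0,0,0,0,0,0, 0,0,0,0,0,0,0, 0,0,0,0,0,0,0, 0,0,0,0,0,0,0, 0,0,0,0,0,0,0]' 90
python3 - <<'E'
from h import *
p,R,o=now(); show(p,R)
# lift w/ tilt back 8deg, to above
u=np.array([np.cos(np.radians(77.6)),np.sin(np.radians(77.6)),0])  # chute own x
lip=np.array([.482,-.037,0.01+.118])+165*u/1000; lip[2]=.051
print("chute lip",lip)
def pose(tilt,yaw,lippos):
    B=Rn.from_euler('ZY',[yaw,tilt],degrees=True)
    # object points rel. TCP: use tcp at grip pt -15mm: lip = 135 ahead, 57 below grip
    l=B.apply([.135,0,-.057+.015]); return lippos-l, toolR(yaw,tilt)
a=rows(p,R,p+[0,0,.16],toolR(-79,-8),8,0)
L1=lip-.085*u; L1[2]=.130
print("pour lip target",L1)
for t in(0,-8,30,50): print(t,pose(t,77.6-180,L1)[0].round(3))
E
```

```text
t: 4.1
tool_pos: [0.5059, -0.2942, 0.0789]
tool_rot: [3.126, 0.301, 0.002]
contact_force: [-0.7, 2.4, 5.7]
opening: 0.0091
t tcp [ 0.5059 -0.2942  0.0789] yaw,tilt,roll [-79.   -0.1   0.1]
chute lip [0.51743133 0.12415093 0.051     ]
[0,0,0,-0.0069,-0.3,-0,-0, 0,0,0.0001,-0.0181,-0.9,-0,-0, 0,0.0001,0.0006,-0.0256,-1.3,-0,-0, 0,0,0.0013,-0.0294,-1.5,-0,-0, 0,0.0001,0.0021,-0.0293,-1.4,-0.1,-0, 0,-0.0001,0.0024,-0.0255,-1.3,0,-0, 0,0,0.0021,-0.018,-0.9,0,-0, 0,0,0.001,-0.0068,-0.3,0,-0]
pour lip target [0.49917883 0.04113378 0.13      ]
0 [0.528 0.173 0.172]
-8 [0.529 0.177 0.153]
30 [0.52  0.135 0.234]
50 [0.511 0.094 0.26 ]
```

```bash
python3 -m jog '[0,0,0,-0.007,-0.3,0,0, 0,0,0,-0.018,-0.9,0,0, 0,0,0.0005,-0.026,-1.3,0,0, 0,0,0.001,-0.032,-1.5,0,0, 0,0,0.002,-0.034,-1.4,0,0, 0,0,0.0025,-0.032,-1.3,0,0, 0,0,0.002,-0.024,-0.9,0,0, 0,0,0.001,-0.014,-0.4,0,0]'
python3 - <<'E'
from h import *
p,R,o=now(); show(p,R)
e=rows(p,R,[.53,.185,.265],toolR(-102.4,-8),20,0); show(*e)
E
```

```text
t: 5.1
tool_pos: [0.5048, -0.2909, 0.2665]
tool_rot: [2.987, 0.287, 0.022]
contact_force: [-1.2, -0.3, -2.6]
opening: 0.0091
t tcp [ 0.5048 -0.2909  0.2665] yaw,tilt,roll [-79.   -8.1   0.1]
[0,0.0008,-0.0033,-0.0005,0,-0,0.2, 0,0.0024,-0.0095,-0.0013,0,-0.1,0.4, 0,0.0036,-0.0151,-0.0021,0,-0.1,0.8, 0,0.0045,-0.0199,-0.0027,0,-0.1,1, 0,0.005,-0.0241,-0.0034,0,-0.2,1.2, 0,0.0052,-0.0278,-0.0038,0,-0.2,1.4, 0,0.0049,-0.0306,-0.0043,0,-0.2,1.5, 0,0.0043,-0.0329,-0.0045,0,-0.3,1.7, 0,0.0035,-0.0344,-0.0048,0,-0.2,1.6, 0,0.0026,-0.0352,-0.0049,0,-0.3,1.8]
[0,0.0014,-0.0353,-0.0049,0,-0.2,1.7, 0,0.0004,-0.0345,-0.0048,0,-0.3,1.7, 0,-0.0007,-0.0332,-0.0046,0.1,-0.2,1.6, 0,-0.0015,-0.031,-0.0042,-0,-0.2,1.6, 0,-0.0021,-0.0281,-0.0039,-0,-0.2,1.3, 0,-0.0025,-0.0246,-0.0034,-0,-0.2,1.2, 0,-0.0025,-0.0202,-0.0027,-0,-0.2,1, 0,-0.0021,-0.0154,-0.0021,-0,-0.1,0.8, 0,-0.0015,-0.0096,-0.0014,-0,-0,0.5, 0,-0.0006,-0.0034,-0.0004,-0,-0.1,0.2]
t tcp [0.53  0.185 0.265] yaw,tilt,roll [-102.4   -8.    -0. ]
```

```bash
python3 -m jog '[0,0.001,-0.003,0,0,0,0.2, 0,0.002,-0.01,-0.001,0,0,0.4, 0,0.004,-0.015,-0.002,0,-0.1,0.8, 0,0.005,-0.02,-0.003,0,-0.1,1, 0,0.005,-0.024,-0.003,0,-0.2,1.2, 0,0.005,-0.028,-0.004,0,-0.2,1.4, 0,0.005,-0.031,-0.004,0,-0.2,1.5, 0,0.004,-0.033,-0.005,0,-0.3,1.7, 0,0.004,-0.034,-0.005,0,-0.2,1.6, 0,0.003,-0.035,-0.005,0,-0.3,1.8]' >/dev/null
python3 -m jog '[0,0.001,-0.035,-0.005,0,-0.2,1.7, 0,0,-0.035,-0.005,0,-0.3,1.7, 0,-0.001,-0.033,-0.005,0,-0.2,1.6, 0,-0.002,-0.031,-0.004,0,-0.2,1.6, 0,-0.002,-0.028,-0.004,0,-0.2,1.3, 0,-0.002,-0.025,-0.003,0,-0.2,1.2, 0,-0.002,-0.02,-0.003,0,-0.2,1, 0,-0.002,-0.015,-0.002,0,-0.1,0.8, 0,-0.002,-0.01,-0.001,0,0,0.5, 0,-0.001,-0.003,0,0,-0.1,0.2]'
python3 - <<'E'
from h import *
from station import ctrl
p,R,o=now(); show(p,R); print(np.round(o["q"],3))
for n in ["top","side"]:
    im=ctrl.get_image(n)["image"]; cv2.imwrite(f"pics/{n}1.png",im)
a=cv2.resize(cv2.imread("pics/top1.png")[170:320,180:480],(800,400)); b=cv2.resize(cv2.imread("pics/side1.png")[130:330,190:490],(300,200))
cv2.imwrite("pics/c3.png",a)
E
```

```text
t: 7.6
tool_pos: [0.529, 0.1854, 0.2619]
tool_rot: [2.985, -0.324, -0.026]
contact_force: [-0.0, -1.0, -3.4]
opening: 0.0091
t tcp [0.529  0.1854 0.2619] yaw,tilt,roll [-1.024e+02 -8.000e+00 -1.000e-01]
[ 0.266 -0.063  1.682 -0.123  1.59   2.055]
```

View pics/c3.png

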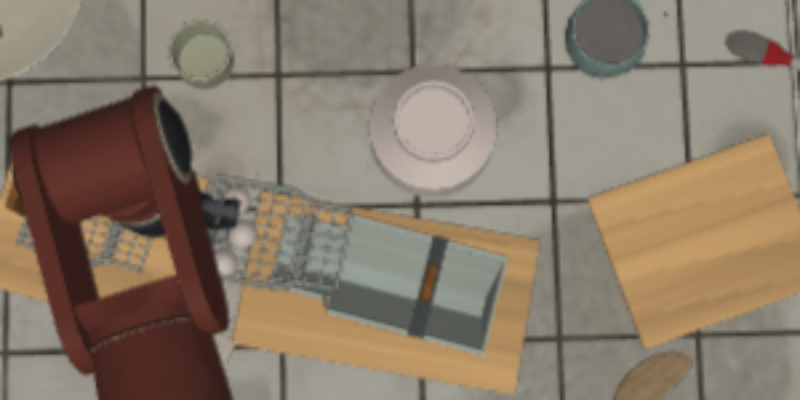

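The basket arrived with its three balls and the chute hasn't moved (tab at crop 431,284). That refines the chute to tab (.475,−.039), yaw 75.6°.

```bash
cat >> h.py <<'E'
def bpose(tilt,yaw,lip,dz=.013):
    B=Rn.from_euler('ZY',[yaw,tilt],degrees=True); return np.array(lip)-B.apply([.135,0,-.057+dz]), toolR(yaw,tilt)
def cpath(f,ts,g,p,R):
    """rows along pose function f(t) from measured p,R ; one row per t"""
    out=[]
    for t in ts:
        pn,Rq=f(t); d=R.inv().apply(pn-p); r=(R.inv()*Rq).as_rotvec(degrees=True)
        row=[g]+[round(x,3) for x in d]+[round(x,1) for x in r]; out.append(row)
        p=p+R.apply(row[1:4]); R=R*Rn.from_rotvec(row[4:],degrees=True)
    for i in range(0,len(out),10): print('[' + ', '.join(','.join(f"{v+0:g}" for v in r) for r in out[i:i+10])+']')
    show(p,R); return p,R
E
python3 - <<'E'
from h import *
p,R,o=now()
L=[.4966,.0455,.115]
p1,R1=bpose(2,-104.4,L); a=rows(p,R,p1,R1,9,0); show(*a)
cpath(lambda t:bpose(t,-104.4,L),[4,8,13,18,23,28,33,38,43,48,50],0,*a)
E
```

```text
[0,0.0001,-0.0001,0.0034,0.3,-0,0.1, 0,0.0003,-0.0004,0.0091,1,-0,0.1, 0,0.0004,-0.0002,0.0132,1.3,-0,0.3, 0,0.0004,0.0001,0.0156,1.6,-0,0.3, 0,0.0005,0.0005,0.0165,1.6,-0,0.3, 0,0.0005,0.001,0.0156,1.6,-0,0.4, 0,0.0004,0.0012,0.0132,1.3,-0,0.2, 0,0.0003,0.001,0.009,1,-0,0.2, 0,0.0001,0.0004,0.0034,0.3,-0,0.1]
t tcp [0.5298 0.1747 0.1637] yaw,tilt,roll [-104.4    2.     0. ]
[0,0,0.002,-0.005,2,0,0, 0,0,0.003,-0.009,4,0,0, 0,0,0.004,-0.012,5,0,0, 0,0,0.005,-0.011,5,0,0, 0,0,0.004,-0.012,5,0,0, 0,0,0.004,-0.011,5,0,0, 0,0,0.005,-0.012,5,0,0, 0,0,0.004,-0.012,5,0,0, 0,0,0.005,-0.011,5,0,0, 0,0,0.004,-0.012,5,0,0]
[0,0,0.001,-0.004,2,0,0]
t tcp [0.5099 0.0975 0.2467] yaw,tilt,roll [-104.4   50.     0. ]
```

```bash
python3 -m jog '[0,0,0,0.003,0.3,0,0.1, 0,0,0,0.008,1,0,0.1, 0,0,0,0.012,1.3,0,0.3, 0,0,0,0.014,1.6,0,0.3, 0,0.001,0.001,0.015,1.6,0,0.3, 0,0.001,0.001,0.014,1.6,0,0.4, 0,0.001,0.001,0.012,1.3,0,0.2, 0,0,0.001,0.008,1,0,0.2, 0,0,0,0.003,0.3,0,0.1]' >/dev/null
python3 -m jog '[0,0,0.002,-0.005,2,0,0, 0,0,0.002,-0.007,3,0,0, 0,0,0.002,-0.007,3,0,0, 0,0,0.003,-0.005,3,0,0, 0,0,0.003,-0.005,3,0,0, 0,0,0.003,-0.005,3,0,0, 0,0,0.003,-0.005,3,0,0, 0,0,0.003,-0.007,3,0,0, 0,0,0.003,-0.007,3,0,0, 0,0,0.003,-0.007,3,0,0]'
python3 -m jog '[0,0,0.003,-0.007,3,0,0, 0,0,0.003,-0.007,3,0,0, 0,0,0.003,-0.007,3,0,0, 0,0,0.003,-0.007,3,0,0, 0,0,0.003,-0.007,3,0,0, 0,0,0.003,-0.007,3,0,0, 0,0,0,0,0,0,0, 0,0,0,0,0,0,0, 0,0,0,0,0,0,0]'
python3 - <<'E'
from h import *
from station import ctrl
p,R,o=now(); show(p,R); print(np.round(o["q"],3))
for n in ["top","side"]:
    im=ctrl.get_image(n); cv2.imwrite(f"pics/{n}2.png",im["image"])
    print([(np.round(b["box"]).tolist(),round(b["p"],2)) for b in ctrl.boxes_of("ball_0_center",im)])
a=cv2.resize(cv2.imread("pics/top2.png")[190:310,220:400],(600,400)); b=cv2.resize(cv2.imread("pics/side2.png")[180:320,200:320],(200,233))
a=np.hstack([a,np.vstack([b,np.zeros((167,200,3),np.uint8)])]); cv2.imwrite("pics/c4.png",a)
E
```

```text
t: 10.07
tool_pos: [0.5205, 0.1345, 0.2264]
tool_rot: [-2.581, 0.325, -0.097]
contact_force: [-1.3, 0.4, -2.0]
opening: 0.0086
t: 11.2
tool_pos: [0.5101, 0.0965, 0.2465]
tool_rot: [-2.272, 0.286, -0.133]
contact_force: [0.1, -0.3, -2.4]
opening: 0.009
t tcp [0.5101 0.0965 0.2465] yaw,tilt,roll [-104.2   49.     0.2]
[-0.39  -0.269  2.047  0.845  1.536  1.322]
[]
[([264.0, 282.0, 11.0, 10.0], 0.5)]
```

View pics/c4.png

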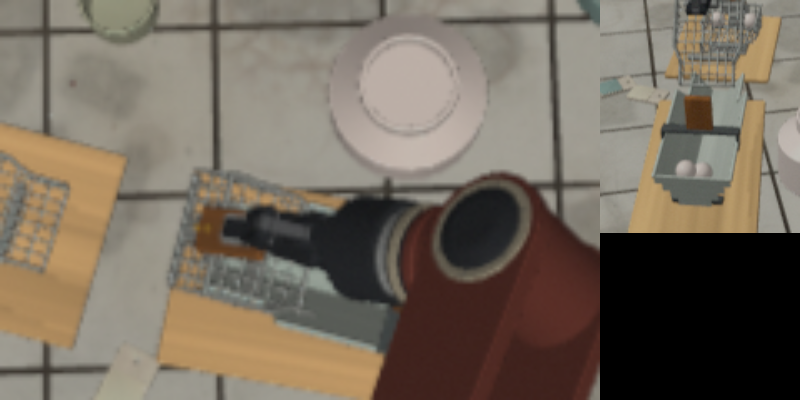

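Two balls show at the chute's back (crop 685,170 and 704,170). The third is hidden, so I'll right the basket, lift it and count.

```bash
python3 -m jog '[0,0,-0.002,-0.02,-4,0,0, 0,0,-0.005,0,-6,0,0, 0,0,-0.006,0.01,-6,0,0, 0,0,-0.006,0.01,-6,0,0, 0,0,-0.006,0.01,-6,0,0, 0,0,-0.006,0.01,-6,0,0, 0,0,-0.006,0.01,-6,0,0, 0,0,-0.006,0.005,-6,0,0, 0,0,-0.006,0,-6,0,0, 0,0,-0.003,-0.02,-5,0,0]' >/dev/null
python3 -m jog '[0,0,0,-0.03,0,0,0, 0,0,0,-0.03,0,0,0, 0,0,0,-0.01,0,0,0, 0,0,0,0,0,0,0, 0,0,0,0,0,0,0]'
python3 - <<'E'
from h import *
from station import ctrl
p,R,o=now(); show(p,R)
for n in ["top","side"]:
    im=ctrl.get_image(n); cv2.imwrite(f"pics/{n}3.png",im["image"])
    print([(np.round(b["box"]).tolist(),round(b["p"],2)) for b in ctrl.boxes_of("ball_0_center",im)])
a=cv2.resize(cv2.imread("pics/top3.png")[190:310,220:400],(480,320)); b=cv2.resize(cv2.imread("pics/side3.png")[180:320,200:320],(320,373))
a=np.hstack([np.vstack([a,np.zeros((53,480,3),np.uint8)]),b]); cv2.imwrite("pics/c5.png",a)
E
```

```text
t: 13.28
tool_pos: [0.5255, 0.1591, 0.3171]
tool_rot: [2.979, -0.377, -0.029]
contact_force: [0.5, 0.3, -2.5]
opening: 0.009
t tcp [0.5255 0.1591 0.3171] yaw,tilt,roll [-1.044e+02 -8.000e+00 -1.000e-01]
[]
[]
```

View pics/c5.png

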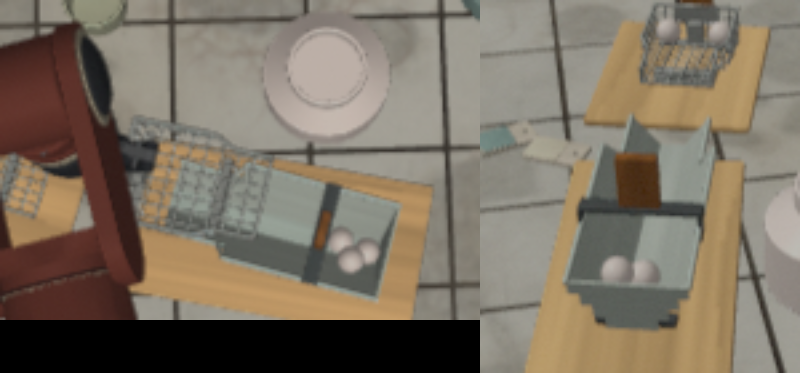

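All three balls lie in the chute's back and the basket is empty. I'll return it to its board.

```bash
python3 - <<'E'
from h import *
p,R,o=now()
e=rows(p,R,[.5066,-.285,.20],toolR(-71.5,0),16,0); show(*e)
E
```

```text
[0,0.001,0.0047,0.002,0.1,0,-0.4, 0,0.0029,0.0131,0.0056,0.2,0.1,-1, 0,0.004,0.0206,0.0086,0.4,0.1,-1.6, 0,0.0045,0.0269,0.0111,0.5,0.2,-2.1, 0,0.0041,0.0321,0.0127,0.6,0.1,-2.5, 0,0.0029,0.0361,0.0139,0.7,0.2,-2.8, 0,0.0012,0.039,0.0144,0.7,0.3,-3, 0,-0.0009,0.0404,0.0144,0.7,0.2,-3, 0,-0.0031,0.0404,0.0139,0.7,0.2,-3.1, 0,-0.0051,0.0392,0.0129,0.7,0.2,-3]
[0,-0.0068,0.0364,0.0117,0.7,0.2,-2.8, 0,-0.0077,0.0324,0.01,0.6,0.2,-2.5, 0,-0.0078,0.0272,0.0081,0.5,0.1,-2.1, 0,-0.0067,0.0208,0.0061,0.4,0.1,-1.6, 0,-0.0047,0.0133,0.0038,0.2,0.1,-1, 0,-0.0018,0.0046,0.0014,0.1,0,-0.4]
t tcp [ 0.5066 -0.285   0.2   ] yaw,tilt,roll [-71.5   0.   -0. ]
```

```bash
python3 -m jog '[0,0.001,0.005,0.002,0.1,0,-0.4, 0,0.003,0.013,0.006,0.2,0.1,-1, 0,0.004,0.021,0.009,0.4,0.1,-1.6, 0,0.005,0.027,0.011,0.5,0.2,-2.1, 0,0.004,0.032,0.013,0.6,0.1,-2.5, 0,0.003,0.036,0.014,0.7,0.2,-2.8, 0,0.001,0.039,0.014,0.7,0.3,-3, 0,-0.001,0.04,0.014,0.7,0.2,-3, 0,-0.003,0.04,0.014,0.7,0.2,-3.1, 0,-0.005,0.039,0.013,0.7,0.2,-3]' >/dev/null
python3 -m jog '[0,-0.007,0.036,0.012,0.7,0.2,-2.8, 0,-0.008,0.032,0.01,0.6,0.2,-2.5, 0,-0.008,0.027,0.008,0.5,0.1,-2.1, 0,-0.007,0.021,0.006,0.4,0.1,-1.6, 0,-0.005,0.013,0.004,0.2,0.1,-1, 0,-0.002,0.004,0.001,0.1,0,-0.4, 0,0,0,0,0,0,0]'
python3 - <<'E'
from h import *
p,R,o=now(); show(p,R)
E
```

```text
t: 15.6
tool_pos: [0.5055, -0.2831, 0.2005]
tool_rot: [-3.1, -0.505, -0.001]
contact_force: [0.3, 0.5, -1.7]
opening: 0.0093
t tcp [ 0.5055 -0.2831  0.2005] yaw,tilt,roll [-71.5   0.    0.1]
```

```bash
python3 -m jog '[0,0,0,0.02,0,0,0, 0,0,0,0.035,0,0,0, 0,0,0,0.035,0,0,0, 0,0,0,0.02,0,0,0, 0,0,0,0.009,0,0,0, 0,0,0,0.002,0,0,0, 0,0,0,0.001,0,0,0, 0,0,0,0,0,0,0]'
python3 -m jog '[1,0,0,0,0,0,0, 1,0,0,0,0,0,0, 1,0,0,0,0,0,0, 1,0,0,-0.03,0,0,0, 1,0,0,-0.06,0,0,0, 1,0,0,-0.06,0,0,0, 1,0,0,0,0,0,0]'
python3 - <<'E'
from h import *
p,R,o=now(); show(p,R)
# L hover with tool y along yaw -107
print("to L"); e=rows(p,R,[.580,.385,.225],toolR(-107),16,1); show(*e)
E
```

```text
t: 16.6
tool_pos: [0.5065, -0.2836, 0.0798]
tool_rot: [3.099, 0.505, 0.004]
contact_force: [-0.1, -0.1, -1.9]
opening: 0.0088
t: 17.48
tool_pos: [0.5086, -0.2852, 0.2364]
tool_rot: [3.091, 0.504, 0.016]
contact_force: [0.5, -0.5, 0.7]
opening: 0.0859
t tcp [ 0.5086 -0.2852  0.2364] yaw,tilt,roll [-71.5  -0.6   0.5]
to L
[1,0.0032,-0.0069,0.0001,0,-0,0.4, 1,0.0087,-0.0195,0.0002,0,-0,1.1, 1,0.0131,-0.0306,0.0004,0,-0.1,1.8, 1,0.0156,-0.0401,0.0004,0.1,-0,2.3, 1,0.0166,-0.0483,0.0006,0,-0.1,2.6, 1,0.0161,-0.0546,0.0006,0,-0,3, 1,0.0141,-0.0592,0.0007,0.1,-0.1,3.2, 1,0.0111,-0.0619,0.0008,0,-0,3.4, 1,0.0075,-0.0624,0.0008,0.1,-0.1,3.3, 1,0.0037,-0.0608,0.0008,0,-0.1,3.2]
[1,0.0003,-0.0569,0.0008,0,-0,3, 1,-0.0024,-0.051,0.0007,0.1,-0.1,2.7, 1,-0.0041,-0.0429,0.0007,0,-0,2.2, 1,-0.0044,-0.033,0.0005,0,-0,1.8, 1,-0.0035,-0.0211,0.0004,0,-0.1,1.1, 1,-0.0013,-0.0074,0.0001,0.1,0,0.4]
t tcp [0.58  0.385 0.225] yaw,tilt,roll [-107.    0.   -0.]
```

```bash
python3 -m jog '[1,0.003,-0.007,0,0,0,0.4, 1,0.009,-0.02,0,0,0,1.1, 1,0.013,-0.031,0,0,0,1.8, 1,0.016,-0.04,0,0,0,2.3, 1,0.017,-0.048,0,0,0,2.6, 1,0.016,-0.054,0,0,0,3, 1,0.014,-0.056,0,0,0,3.2, 1,0.011,-0.056,0,0,0,3.4, 1,0.007,-0.056,0,0,0,3.3, 1,0.004,-0.056,0,0,0,3.2]' >/dev/null
python3 -m jog '[1,0,-0.056,0,0,0,3, 1,-0.002,-0.052,0,0,0,2.7, 1,-0.004,-0.046,0,0,0,2.2, 1,-0.004,-0.038,0,0,0,1.8, 1,-0.004,-0.025,0,0,0,1.1, 1,-0.001,-0.012,0,0,0,0.4, 1,0,0,0,0,0,0]'
python3 - <<'E'
from h import *
from station import ctrl
p,R,o=now(); show(p,R); print(np.round(o["q"],3))
w=ctrl.get_image("wrist"); cv2.imwrite("pics/w2.png",w["image"]); c=wcam(w,o)
for n,X in dict(grip=(.580,.385,.092),top=(.580,.385,.115)).items(): print(n,proj(c,X).round())
E
```

```text
t: 19.6
tool_pos: [0.5818, 0.383, 0.227]
tool_rot: [3.106, -0.462, -0.002]
contact_force: [-0.3, -0.2, -0.5]
opening: 0.0853
t tcp [0.5818 0.383  0.227 ] yaw,tilt,roll [-1.069e+02 -1.000e-01 -1.000e-01]
[ 0.476  0.222  1.435 -0.     1.487  2.342]
grip [318. 238.]
top [318. 247.]
```

View pics/w2.png

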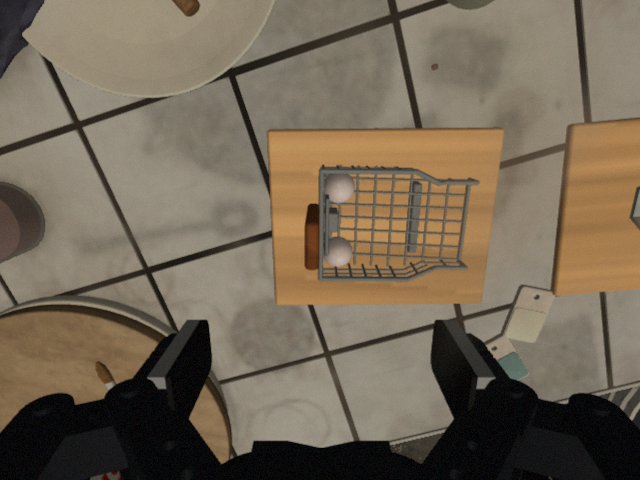

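The tab is at (312,237), about 5 mm toward −tool y of me, and there are two balls in this basket. Descend and grip.

```bash
python3 -m jog '[1,-0.001,-0.005,0.03,0,0,0, 1,0,0,0.05,0,0,0, 1,0,0,0.042,0,0,0, 1,0,0,0.027,0,0,0, 0,0,0,0,0,0,0, 0,0,0,0,0,0,0, 0,0,0,0,0,0,0, 0,0,0,0,0,0,0, 0,0,0,0,0,0,0, 0,0,0,0,0,0,0]' 90
python3 -m jog '[0,0,0,-0.007,-0.3,0,0, 0,0,0,-0.018,-0.9,0,0, 0,0,0.0005,-0.026,-1.3,0,0, 0,0,0.001,-0.032,-1.5,0,0, 0,0,0.002,-0.034,-1.4,0,0, 0,0,0.0025,-0.032,-1.3,0,0, 0,0,0.002,-0.024,-0.9,0,0, 0,0,0.001,-0.014,-0.4,0,0]'
python3 - <<'E'
from h import *
p,R,o=now(); show(p,R)
p1,R1=bpose(-8,-104.4,[.4966,.0455,.22]); e=rows(p,R,p1,R1,12,0); show(*e)
p2,R2=bpose(2,-104.4,[.4966,.0455,.125]); e=rows(*e,p2,R2,9,0); show(*e)
E
```

```text
t: 20.9
tool_pos: [0.5842, 0.3888, 0.0818]
tool_rot: [-3.105, 0.463, -0.005]
contact_force: [-0.8, 0.3, 5.8]
opening: 0.0085
t: 21.9
tool_pos: [0.584, 0.3912, 0.2678]
tool_rot: [2.971, -0.443, -0.029]
contact_force: [0.2, 0.3, -2.7]
opening: 0.0089
t tcp [0.584  0.3912 0.2678] yaw,tilt,roll [-1.07e+02 -8.00e+00  1.00e-01]
[0,0.0002,0.0042,0.001,-0,0,-0.1, 0,0.0006,0.0114,0.0029,-0,0,-0.1, 0,0.0008,0.0174,0.0044,-0,0,-0.2, 0,0.001,0.0218,0.0054,-0,0.1,-0.3, 0,0.001,0.0247,0.0062,-0,0,-0.3, 0,0.0009,0.0262,0.0065,-0,0,-0.3, 0,0.0008,0.0262,0.0065,-0,0.1,-0.3, 0,0.0006,0.0247,0.0062,-0,0,-0.3, 0,0.0004,0.0218,0.0055,-0,0.1,-0.3, 0,0.0002,0.0173,0.0043,-0,-0,-0.2]
[0,0.0001,0.0115,0.0029,-0,-0,-0.1, 0,0,0.0042,0.001,-0,-0,-0.1]
t tcp [0.5314 0.1809 0.2448] yaw,tilt,roll [-104.4   -8.    -0. ]
[0,0,-0.0001,0.0024,0.3,0,0, 0,0,-0.0003,0.0066,1,0,0, 0,0,-0.0003,0.0095,1.3,0,0, 0,0,0,0.0113,1.6,0,0, 0,0,0.0003,0.0118,1.6,0,0, 0,0,0.0006,0.0113,1.6,0,0, 0,0,0.0008,0.0094,1.3,0,0, 0,0,0.0006,0.0066,0.9,0,0, 0,0,0.0003,0.0024,0.4,0,0]
t tcp [0.5298 0.1747 0.1737] yaw,tilt,roll [-104.4    2.    -0. ]
```

```bash
python3 -m jog '[0,0,0.004,0.001,0,0,-0.1, 0,0.001,0.011,0.003,0,0,-0.1, 0,0.001,0.017,0.004,0,0,-0.2, 0,0.001,0.022,0.005,0,0,-0.3, 0,0.001,0.025,0.006,0,0,-0.3, 0,0.001,0.026,0.006,0,0,-0.3, 0,0.001,0.026,0.006,0,0,-0.3, 0,0.001,0.025,0.006,0,0,-0.3, 0,0,0.022,0.006,0,0,-0.3, 0,0,0.017,0.004,0,0,-0.2]' >/dev/null
python3 -m jog '[0,0,0.012,0.003,0,0,-0.1, 0,0,0.005,0.001,0,0,-0.1, 0,0,0,0,0,0,0]'
python3 - <<'E'
from h import *
from station import ctrl
p,R,o=now(); show(p,R)
for n in ["top","side"]:
    im=ctrl.get_image(n); cv2.imwrite(f"pics/{n}4.png",im["image"])
    print([(np.round(b["box"]).tolist(),round(b["p"],2)) for b in ctrl.boxes_of("chute",im)],[(np.round(b["box"]).tolist(),round(b["p"],2)) for b in ctrl.boxes_of("basket_b",im)])
    # brown tab centroid
    h=cv2.cvtColor(im["image"],cv2.COLOR_BGR2HSV); b=cv2.inRange(h,(3,120,40),(16,255,150))
    k,_,st,ce=cv2.connectedComponentsWithStats(b); print([(ce[i].round(1).tolist(),int(st[i,4])) for i in range(1,k) if 25<st[i,4]<600])
    a=cv2.imread(f"pics/{n}0.png");h=cv2.cvtColor(a,cv2.COLOR_BGR2HSV); b=cv2.inRange(h,(3,120,40),(16,255,150))
    k,_,st,ce=cv2.connectedComponentsWithStats(b); print("before",[(ce[i].round(1).tolist(),int(st[i,4])) for i in range(1,k) if 25<st[i,4]<600])
E
```

```text
t: 23.52
tool_pos: [0.5316, 0.1803, 0.246]
tool_rot: [2.981, -0.376, -0.034]
contact_force: [0.5, 1.0, -1.6]
opening: 0.0088
t tcp [0.5316 0.1803 0.246 ] yaw,tilt,roll [-104.4   -7.9   -0.3]
[([326.0, 278.0, 91.0, 49.0], 0.57)] [([444.0, 259.0, 45.0, 36.0], 0.79), ([289.0, 258.0, 54.0, 44.0], 0.79)]
[([429.9, 264.2], 90), ([340.5, 275.8], 45)]
before [([186.6, 242.5], 104), ([432.4, 264.6], 92), ([340.5, 275.8], 45), ([333.2, 370.1], 87)]
[([260.0, 263.0, 58.0, 80.0], 0.56)] [([266.0, 169.0, 44.0, 57.0], 0.97)]
[([8.9, 9.4], 265), ([441.3, 28.2], 362), ([411.7, 29.4], 147), ([473.3, 25.2], 149), ([389.1, 38.3], 285), ([214.8, 105.6], 283), ([51.6, 117.9], 295), ([436.3, 123.4], 36), ([446.1, 133.7], 28), ([175.1, 141.4], 64), ([267.7, 154.2], 176), ([30.1, 160.3], 383), ([571.0, 175.6], 38), ([549.5, 178.4], 83), ([533.7, 180.7], 31), ([525.5, 199.0], 199), ([570.5, 195.2], 39), ([559.8, 196.7], 36), ([540.3, 208.2], 31), ([258.6, 247.4], 302), ([290.0, 337.5], 410), ([119.9, 423.6], 34), ([117.1, 442.7], 61), ([97.4, 445.5], 59)]
before [([11.9, 5.6], 200), ([444.5, 27.4], 288), ([473.1, 25.1], 148), ([413.2, 29.5], 162), ([388.9, 29.0], 129), ([387.3, 45.9], 133), ([214.9, 105.8], 284), ([51.5, 117.8], 285), ([446.0, 134.6], 34), ([174.9, 141.6], 63), ([280.5, 172.1], 189), ([565.5, 177.0], 30), ([531.8, 179.6], 34), ([520.0, 201.4], 129), ([548.6, 199.6], 120), ([562.8, 205.5], 28), ([551.4, 216.7], 36), ([258.6, 247.4], 302), ([289.8, 340.2], 423), ([119.8, 423.8], 38), ([117.1, 442.7], 62), ([97.4, 445.4], 61)]
```

The chute tab centroid is unchanged in both views. Pour as before.

```bash
python3 -m jog '[0,0,0,0.002,0.3,0,0, 0,0,0,0.007,1,0,0, 0,0,0,0.01,1.3,0,0, 0,0,0,0.011,1.6,0,0, 0,0,0,0.012,1.6,0,0, 0,0,0.001,0.011,1.6,0,0, 0,0,0.001,0.009,1.3,0,0, 0,0,0.001,0.007,0.9,0,0, 0,0,0,0.002,0.4,0,0]' >/dev/null
python3 -m jog '[0,0,0.002,-0.005,2,0,0, 0,0,0.002,-0.007,3,0,0, 0,0,0.002,-0.007,3,0,0, 0,0,0.003,-0.005,3,0,0, 0,0,0.003,-0.005,3,0,0, 0,0,0.003,-0.005,3,0,0, 0,0,0.003,-0.005,3,0,0, 0,0,0.003,-0.007,3,0,0, 0,0,0.003,-0.007,3,0,0, 0,0,0.003,-0.007,3,0,0]'
python3 -m jog '[0,0,0.003,-0.007,3,0,0, 0,0,0.003,-0.007,3,0,0, 0,0,0.003,-0.007,3,0,0, 0,0,0.003,-0.007,3,0,0, 0,0,0.003,-0.007,3,0,0, 0,0,0.003,-0.007,3,0,0, 0,0,0,0,0,0,0, 0,0,0,0,0,0,0, 0,0,0,0,0,0,0]'
python3 -m jog '[0,0,-0.002,-0.02,-4,0,0, 0,0,-0.005,0,-6,0,0, 0,0,-0.006,0.01,-6,0,0, 0,0,-0.006,0.01,-6,0,0, 0,0,-0.006,0.01,-6,0,0, 0,0,-0.006,0.01,-6,0,0, 0,0,-0.006,0.01,-6,0,0, 0,0,-0.006,0.005,-6,0,0, 0,0,-0.006,0,-6,0,0, 0,0,-0.003,-0.02,-5,0,0]' >/dev/null
python3 -m jog '[0,0,0,-0.03,0,0,0, 0,0,0,-0.03,0,0,0, 0,0,0,-0.01,0,0,0, 0,0,0,0,0,0,0, 0,0,0,0,0,0,0]'
python3 - <<'E'
from h import *
from station import ctrl
p,R,o=now(); show(p,R)
for n in ["top","side"]:
    im=ctrl.get_image(n); cv2.imwrite(f"pics/{n}5.png",im["image"])
a=cv2.resize(cv2.imread("pics/top5.png")[190:310,220:400],(480,320)); b=cv2.resize(cv2.imread("pics/side5.png")[150:320,200:320],(264,374))
a=np.hstack([np.vstack([a,np.zeros((54,480,3),np.uint8)]),b]); cv2.imwrite("pics/c6.png",a)
# place L: board centre (.555,.327) yaw -105.9
B=np.radians(-105.9); tab=np.array([.555,.327])-.058*np.array([np.cos(B),np.sin(B)]); print(tab)
e=rows(p,R,[*tab,.2],toolR(-105.9),12,0); show(*e)
E
```

```text
t: 26.2
tool_pos: [0.5198, 0.1326, 0.2269]
tool_rot: [-2.58, 0.327, -0.088]
contact_force: [-0.1, -0.4, -1.5]
opening: 0.0088
t: 27.32
tool_pos: [0.5096, 0.0946, 0.2473]
tool_rot: [-2.271, 0.288, -0.126]
contact_force: [0.4, 0.3, -1.6]
opening: 0.0089
t: 29.2
tool_pos: [0.5254, 0.1571, 0.318]
tool_rot: [2.98, -0.376, -0.038]
contact_force: [-0.1, 0.5, -2.2]
opening: 0.0087
t tcp [0.5254 0.1571 0.318 ] yaw,tilt,roll [-104.3   -8.    -0.5]
[0.57088963 0.382781  ]
[0,-0.0002,-0.0048,0.0017,0.2,0,0, 0,-0.0006,-0.0133,0.0046,0.4,0,0.1, 0,-0.001,-0.0199,0.0072,0.7,0.1,0.1, 0,-0.0012,-0.025,0.0093,0.8,-0,0.2, 0,-0.0016,-0.0281,0.011,0.9,0,0.2, 0,-0.0017,-0.0296,0.0121,1,0.1,0.2, 0,-0.0018,-0.0294,0.0126,1,0,0.1, 0,-0.0018,-0.0276,0.0124,0.9,0.1,0.2, 0,-0.0017,-0.0241,0.0112,0.9,-0,0.2, 0,-0.0014,-0.019,0.0093,0.6,0,0.1]
[0,-0.0009,-0.0126,0.0063,0.5,0,0.1, 0,-0.0004,-0.0045,0.0023,0.1,0,0]
t tcp [0.5709 0.3828 0.2   ] yaw,tilt,roll [-105.9   -0.    -0. ]
```

View pics/c6.png

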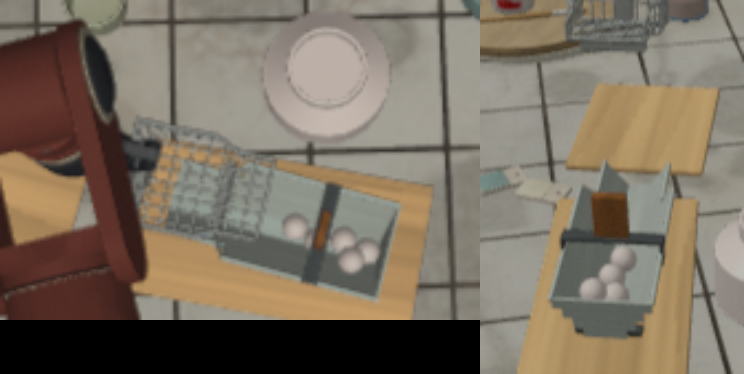

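The top crop shows four balls in the chute, one of them ahead of the strap at 297,226, and the side crop shows four near the back. Together that should make all five. The basket is empty. Put it back.

```bash
python3 -m jog '[0,0,-0.005,0.002,0.2,0,0, 0,-0.001,-0.013,0.005,0.4,0,0.1, 0,-0.001,-0.02,0.007,0.7,0.1,0.1, 0,-0.001,-0.025,0.009,0.8,0,0.2, 0,-0.002,-0.028,0.011,0.9,0,0.2, 0,-0.002,-0.03,0.012,1,0.1,0.2, 0,-0.002,-0.029,0.013,1,0.1,0.1, 0,-0.002,-0.028,0.012,0.9,0.1,0.2, 0,-0.002,-0.024,0.011,0.9,0.1,0.2, 0,-0.001,-0.019,0.009,0.6,0,0.1]' >/dev/null
python3 -m jog '[0,-0.001,-0.013,0.006,0.5,0,0.1, 0,0,-0.004,0.002,0.1,0,0, 0,0,0,0.02,0,0,0, 0,0,0,0.035,0,0,0, 0,0,0,0.035,0,0,0, 0,0,0,0.02,0,0,0, 0,0,0,0,0,0,0]'
```

```text
t: 31.42
tool_pos: [0.5705, 0.382, 0.0904]
tool_rot: [3.109, -0.434, 0.003]
contact_force: [0.7, 1.1, -1.9]
opening: 0.0088
```

```bash
python3 -m jog '[0,0,0,0.006,0,0,0, 0,0,0,0.003,0,0,0, 0,0,0,0,0,0,0, 1,0,0,0,0,0,0, 1,0,0,0,0,0,0, 1,0,0,0,0,0,0, 1,0,0,-0.03,0,0,0, 1,0,0,-0.06,0,0,0, 1,0,0,-0.06,0,0,0, 1,0,0,-0.02,0,0,0]'
python3 - <<'E'
from h import *
p,R,o=now(); show(p,R)
e=rows(p,R,[.490,-.039,.28],toolR(-104.4),12,1); show(*e)
E
```

```text
t: 32.67
tool_pos: [0.5728, 0.3843, 0.2606]
tool_rot: [-3.106, 0.433, -0.02]
contact_force: [0.5, -0.3, -0.1]
opening: 0.0852
t tcp [0.5728 0.3843 0.2606] yaw,tilt,roll [-105.9    0.4    0.7]
[1,0.0007,0.0085,-0.0004,-0,-0,-0, 1,0.002,0.0233,-0.0012,-0,-0.1,-0.1, 1,0.0029,0.0353,-0.0018,-0.1,-0,-0.1, 1,0.0036,0.0443,-0.0022,-0,-0.1,-0.2, 1,0.0039,0.0503,-0.0025,-0.1,-0.1,-0.2, 1,0.0039,0.0532,-0.0026,-0,-0,-0.1, 1,0.0038,0.0533,-0.0026,-0.1,-0.1,-0.2, 1,0.0035,0.0503,-0.0023,0,-0.1,-0.2, 1,0.0028,0.0443,-0.0021,-0,-0.1,-0.1, 1,0.0023,0.0354,-0.0016,-0.1,-0,-0.2]
[1,0.0013,0.0234,-0.0011,0,-0.1,-0, 1,0.0006,0.0085,-0.0004,-0,0,-0.1]
t tcp [ 0.49  -0.039  0.28 ] yaw,tilt,roll [-104.4    0.    -0. ]
```

```bash
python3 -m jog '[1,0.001,0.009,0,0,0,0, 1,0.002,0.023,-0.001,0,0,-0.1, 1,0.003,0.035,-0.002,0,0,-0.1, 1,0.004,0.044,-0.002,0,0,-0.2, 1,0.004,0.05,-0.002,0,0,-0.2, 1,0.004,0.053,-0.003,0,0,-0.1, 1,0.004,0.053,-0.003,0,0,-0.2, 1,0.003,0.05,-0.002,0,0,-0.2, 1,0.003,0.044,-0.002,0,0,-0.1, 1,0.002,0.035,-0.002,0,0,-0.2]' >/dev/null
python3 -m jog '[1,0.001,0.023,-0.001,0,0,0, 1,0.001,0.009,0,0,0,-0.1, 1,0,0,0,0,0,0]'
python3 - <<'E'
from h import *
from station import ctrl
p,R,o=now(); show(p,R); print(np.round(o["q"],3))
w=ctrl.get_image("wrist"); cv2.imwrite("pics/w3.png",w["image"]); c=wcam(w,o)
for n,X in dict(grip=(.475,-.039,.128),top=(.475,-.039,.150),jar=(.647,-.045,.104),lip=(.516,.121,.051)).items(): print(n,proj(c,X).round())
for n in ["top","side"]:
    im=ctrl.get_image(n); h=cv2.cvtColor(im["image"],cv2.COLOR_BGR2HSV); b=cv2.inRange(h,(3,120,40),(16,255,150))
    k,_,st,ce=cv2.connectedComponentsWithStats(b); print([(ce[i].round(1).tolist(),int(st[i,4])) for i in range(1,k) if 25<st[i,4]<600 and 180<ce[i][0]<460 and 150<ce[i][1]<400])
E
```

```text
t: 34.3
tool_pos: [0.4887, -0.0382, 0.2719]
tool_rot: [-3.116, 0.394, -0.003]
contact_force: [-0.2, 0.1, -0.0]
opening: 0.0854
t tcp [ 0.4887 -0.0382  0.2719] yaw,tilt,roll [-1.044e+02  0.000e+00  1.000e-01]
[-2.300e-01 -3.010e-01  1.868e+00  1.000e-03  1.572e+00  1.592e+00]
grip [326. 249.]
top [326. 258.]
jar [274.  13.]
lip [156. 225.]
[([429.9, 264.2], 89), ([339.9, 278.3], 27)]
[([282.3, 168.0], 186), ([258.6, 247.4], 305), ([290.0, 337.5], 410)]
```

View pics/w3.png

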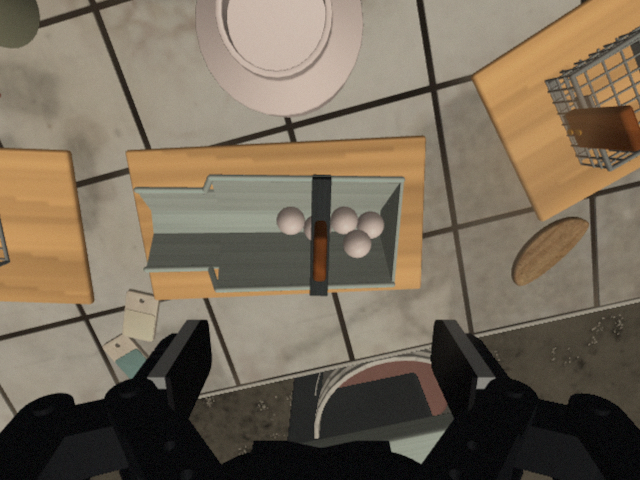

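The wrist view shows all five balls in the chute. The tab at (320,251) puts it at about (.476,−.036), and the jar rim centre near (275,20) puts the jar at about (.644,−.046). Now I grip the chute.

```bash
python3 -m jog '[1,-0.013,0.001,0.03,0,0,0, 1,0,0,0.05,0,0,0, 1,0,0,0.05,0,0,0, 1,0,0,0.03,0,0,0, 0,0,0,0,0,0,0, 0,0,0,0,0,0,0, 0,0,0,0,0,0,0, 0,0,0,0,0,0,0, 0,0,0,0,0,0,0, 0,0,0,0,0,0,0]' 115
cat >> h.py <<'E'
def toolRc(yaw,tilt): return toolR(yaw,tilt)*Rn.from_euler('z',180,degrees=True)
def clip_pose(tilt,yaw,lip,dz=.016):
    B=Rn.from_euler('ZY',[yaw,tilt],degrees=True); return np.array(lip)-B.apply([.165,0,-.077+dz]), toolRc(yaw,tilt)
def showc(p,R,dz=.016):
    B=obj_of(R*Rn.from_euler('z',180,degrees=True)); print("chute yaw,tilt,roll",B.as_euler('ZYX',degrees=True).round(1),"lip",(p+B.apply([.165,0,-.077+dz])).round(4))
E
python3 - <<'E'
from h import *
p,R,o=now(); showc(p,R,.128-p[2]); dz=.128-p[2]; print(p,dz)
e=rows(p,R,p+[0,0,.14],toolRc(75.6,-5),9,0); 
u=np.array([.249,.969,0]); L=np.array([.644,-.046,0])-.020*u; L[2]=.14
p1,R1=clip_pose(-3,75.6,L,dz); e=rows(*e,[p1[0],p1[1],.25],toolRc(75.6,-5),12,0); show(*e); print(p1)
E
```

```text
t: 35.7
tool_pos: [0.4783, -0.036, 0.1152]
tool_rot: [-3.117, 0.393, -0.011]
contact_force: [0.3, 3.4, 5.2]
opening: 0.0083
chute yaw,tilt,roll [75.6 -0.1 -0.4] lip [0.5197 0.1238 0.0512]
[ 0.47828827 -0.03595409  0.11515877] 0.012841234356144288
[0,0,-0,-0.0048,0.2,-0,0, 0,0.0001,-0.0001,-0.0129,0.4,-0.1,0, 0,0.0001,-0.0002,-0.0186,0.7,-0,0, 0,0.0001,-0.0005,-0.0221,0.8,-0.1,0, 0,0.0001,-0.0009,-0.0232,0.8,-0,0, 0,0.0001,-0.0011,-0.022,0.8,-0.1,0, 0,0.0001,-0.0013,-0.0186,0.6,-0.1,0, 0,-0,-0.0009,-0.0129,0.5,0,0.1, 0,-0,-0.0004,-0.0047,0.1,-0,-0]
[0,0.0032,0.0031,-0.0002,0,-0,-0, 0,0.0089,0.0085,-0.0004,0,-0,-0, 0,0.0134,0.0128,-0.0007,0,-0,-0, 0,0.0168,0.0161,-0.0009,0,-0,-0, 0,0.019,0.0183,-0.001,0,-0,-0, 0,0.0202,0.0194,-0.001,0,-0,-0, 0,0.0202,0.0193,-0.0011,0,-0,-0, 0,0.0191,0.0183,-0.001,0,-0,-0, 0,0.0168,0.0161,-0.0008,0,-0,-0, 0,0.0134,0.0129,-0.0007,0,-0,-0]
[0,0.0089,0.0085,-0.0005,0,-0,-0, 0,0.0032,0.003,-0.0002,0,-0,-0]
t tcp [ 0.5972 -0.2282  0.25  ] yaw,tilt,roll [-104.4    5.     0. ]
[ 0.59720735 -0.22822952  0.19543541]
```

```bash
python3 -m jog '[0,0,0,-0.005,0.2,0,0, 0,0,0,-0.013,0.4,0,0, 0,0,0,-0.019,0.7,0,0, 0,0,-0.001,-0.022,0.8,0,0, 0,0,-0.001,-0.023,0.8,0,0, 0,0,-0.001,-0.022,0.8,0,0, 0,0,-0.001,-0.019,0.6,0,0, 0,0,-0.001,-0.013,0.5,0,0, 0,0,0,-0.006,0.1,0,0]'
python3 -m jog '[0,0.003,0.003,0,0,0,0, 0,0.009,0.009,0,0,0,0, 0,0.013,0.013,0,0,0,0, 0,0.017,0.016,-0.001,0,0,0, 0,0.019,0.018,-0.001,0,0,0, 0,0.02,0.019,-0.001,0,0,0, 0,0.02,0.019,-0.001,0,0,0, 0,0.019,0.018,-0.001,0,0,0, 0,0.017,0.016,-0.001,0,0,0, 0,0.013,0.013,-0.001,0,0,0]' >/dev/null
python3 -m jog '[0,0.009,0.009,0,0,0,0, 0,0.003,0.003,0,0,0,0, 0,0,0,0,0,0,0]'
python3 - <<'E'
from h import *
from station import ctrl
p,R,o=now(); show(p,R); showc(p,R,.0128); print(np.round(o["q"],3))
cs={}
for n in ["top","side"]:
    im=ctrl.get_image(n); cv2.imwrite(f"pics/{n}6.png",im["image"]); cs[n]=im["image"]
a=cv2.resize(cs["top"][190:310,280:460],(480,320)); b=cv2.resize(cs["side"][190:340,240:400],(320,300))
cv2.imwrite("pics/c7.png",np.hstack([a,np.vstack([b,np.zeros((20,320,3),np.uint8)])]))
u=np.array([.249,.969,0]); L=np.array([.644,-.046,0])-.020*u
p1,R1=clip_pose(4,75.6,[*L[:2],.128],.0128); e=rows(p,R,p1,R1,8,0); showc(*e,.0128)
ts=np.arange(7,50,3); cpath(lambda t:clip_pose(t,75.6,[*L[:2],np.interp(t,[8,28],[.128,.107])],.0128),ts,0,*e)
E
```

```text
t: 36.83
tool_pos: [0.4768, -0.0365, 0.2569]
tool_rot: [-3.033, 0.382, -0.026]
contact_force: [-0.0, 0.3, -4.2]
opening: 0.0086
t: 38.45
tool_pos: [0.5948, -0.2275, 0.2501]
tool_rot: [-3.032, 0.382, -0.024]
contact_force: [0.3, 0.2, -4.6]
opening: 0.0084
t tcp [ 0.5948 -0.2275  0.2501] yaw,tilt,roll [-104.3    5.     0.3]
chute yaw,tilt,roll [75.7 -5.  -0.3] lip [ 0.6371 -0.063   0.2004]
[-0.52   0.075  1.56   0.085  1.525  1.297]
[0,0.0001,-0.0002,0.002,-0.4,-0,0, 0,0.0003,-0.0004,0.0054,-1,-0,0, 0,0.0003,-0.0009,0.0075,-1.4,-0.1,0, 0,0.0005,-0.0011,0.0086,-1.7,-0,0, 0,0.0004,-0.0014,0.0086,-1.6,-0.1,0, 0,0.0004,-0.0014,0.0074,-1.5,-0,0, 0,0.0003,-0.0011,0.0052,-1,-0.1,0, 0,0.0001,-0.0005,0.002,-0.4,0,0]
chute yaw,tilt,roll [75.6  4.   0. ] lip [ 0.6389 -0.0654  0.1279]
[0,0,-0.004,-0.009,-3,0,0, 0,0,-0.003,-0.006,-3,0,0, 0,0,-0.005,-0.005,-3,0,0, 0,0,-0.004,-0.006,-3,0,0, 0,0,-0.004,-0.005,-3,0,0, 0,0,-0.005,-0.006,-3,0,0, 0,0,-0.005,-0.006,-3,0,0, 0,0,-0.005,-0.005,-3,0,0, 0,0,-0.003,-0.009,-3,0,0, 0,0,-0.004,-0.008,-3,0,0]
[0,0,-0.003,-0.009,-3,0,0, 0,0,-0.004,-0.009,-3,0,0, 0,0,-0.003,-0.008,-3,0,0, 0,0,-0.004,-0.009,-3,0,0, 0,0,-0.004,-0.008,-3,0,0]
t tcp [ 0.6241 -0.1232  0.2733] yaw,tilt,roll [-1.043e+02 -4.900e+01 -1.000e-01]
```

View pics/c7.png

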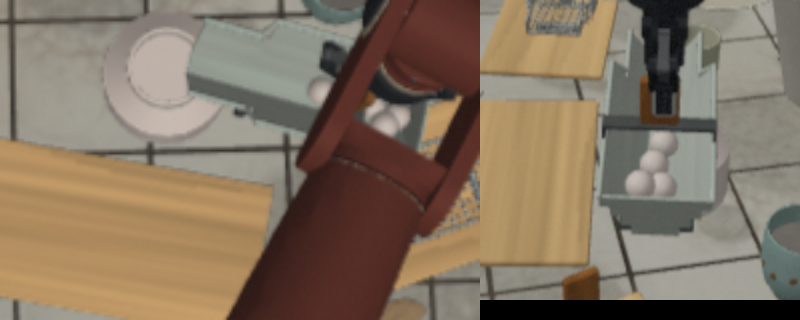

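The balls are safe and the nose is aimed at the neck. I'll lower it and check the lip over the mouth.

```bash
python3 -m jog '[0,0,0,0.002,-0.4,0,0, 0,0,0,0.005,-1,0,0, 0,0.001,-0.001,0.008,-1.4,0,0, 0,0.001,-0.001,0.009,-1.7,0,0, 0,0,-0.001,0.009,-1.6,0,0, 0,0,-0.001,0.008,-1.5,0,0, 0,0,-0.001,0.005,-1,0,0, 0,0,-0.001,0.002,-0.4,0,0, 0,0,0,0,0,0,0]'
python3 - <<'E'
from h import *
from station import ctrl
p,R,o=now(); showc(p,R,.0128); print(np.round(o["q"],3))
B=obj_of(R*Rn.from_euler('z',180,degrees=True)); lip=p+B.apply([.165,0,-.077+.0128])
cs=[]
for n,(r0,r1,c0,c1),sz in [("top",(195,255,310,400),(480,320)),("side",(230,320,290,380),(320,320))]:
    im=ctrl.get_image(n); c=cam(im); f=sz[0]/(c1-c0)
    a=cv2.resize(im["image"][r0:r1,c0:c1],sz,interpolation=cv2.INTER_CUBIC)
    def P(X): return tuple(int(v) for v in ((proj(c,X)-[c0,r0])*[f,sz[1]/(r1-r0)]).round())
    cv2.circle(a,P(lip),4,(0,0,255),-1)
    for t in np.linspace(0,6.28,25): cv2.circle(a,P([.644+.037*np.cos(t),-.046+.037*np.sin(t),.104]),2,(255,0,0),-1)
    cs.append(a)
cv2.imwrite("pics/c8.png",np.hstack(cs))
E
```

```text
t: 39.67
tool_pos: [0.5988, -0.2215, 0.2024]
tool_rot: [3.046, -0.384, -0.006]
contact_force: [-0.3, 0.4, -3.9]
opening: 0.0084
chute yaw,tilt,roll [75.6  4.1 -0.3] lip [ 0.6389 -0.0665  0.1266]
[-0.441  0.096  1.617 -0.07   1.41   1.392]
```

View pics/c8.png

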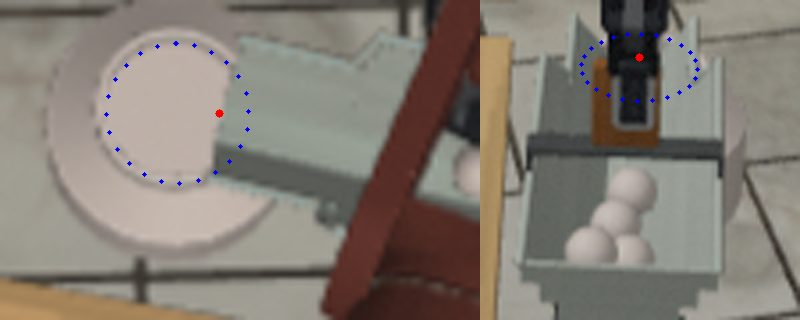

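The lip lies just inside the near rim, and the floor centre is about 4 mm too near the robot. I'll shift it, then tip steadily.

```bash
python3 -m jog '[0,0.002,0,0,0,0,0, 0,0.002,-0.003,-0.009,-3,0,0, 0,0,-0.003,-0.006,-3,0,0, 0,0,-0.005,-0.005,-3,0,0, 0,0,-0.004,-0.006,-3,0,0, 0,0,-0.004,-0.005,-3,0,0, 0,0,-0.005,-0.006,-3,0,0, 0,0,-0.005,-0.006,-3,0,0, 0,0,-0.005,-0.005,-3,0,0, 0,0,-0.003,-0.009,-3,0,0]'
python3 -m jog '[0,0,-0.004,-0.008,-3,0,0, 0,0,-0.003,-0.009,-3,0,0, 0,0,-0.004,-0.009,-3,0,0, 0,0,-0.004,-0.009,-3,0,0, 0,0,0,0,0,0,0, 0,0,0,0,0,0,0, 0,0,0,0,0,0,0, 0,0,0,0,0,0,0]'
python3 - <<'E'
from h import *
from station import ctrl
p,R,o=now(); showc(p,R,.0128); print(np.round(o["q"],3))
cs=[]
for n,(r0,r1,c0,c1),sz in [("top",(180,300,280,460),(480,320)),("side",(200,340,240,380),(320,320))]:
    im=ctrl.get_image(n); cs.append(cv2.resize(im["image"][r0:r1,c0:c1],sz,interpolation=cv2.INTER_CUBIC))
    print([(np.round(b["box"]).tolist(),round(b["p"],2)) for b in ctrl.boxes_of("ball_0_center",im)])
cv2.imwrite("pics/c9.png",np.hstack(cs))
E
```

```text
t: 41.02
tool_pos: [0.6152, -0.173, 0.2462]
tool_rot: [2.581, -0.328, -0.083]
contact_force: [-0.5, -0.5, -4.5]
opening: 0.0084
t: 42.02
tool_pos: [0.6229, -0.1423, 0.2659]
tool_rot: [2.374, -0.303, -0.112]
contact_force: [0.4, -0.7, -3.1]
opening: 0.0088
chute yaw,tilt,roll [75.3 43.  -0.4] lip [ 0.6428 -0.0681  0.1064]
[-0.047  0.184  1.539 -0.733  1.593  1.827]
[]
[([309.0, 369.0, 74.0, 94.0], 0.41)]
```

View pics/c9.png

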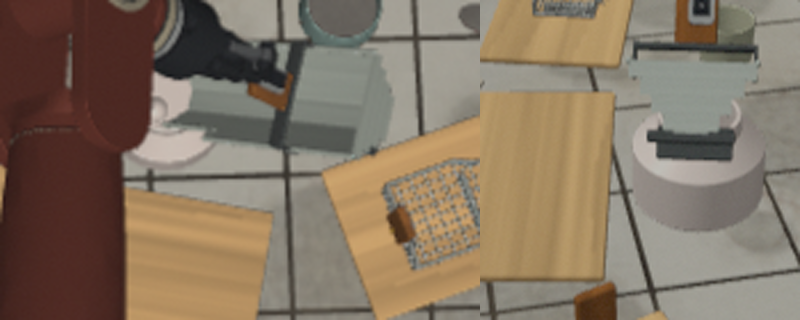

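The trough's back is empty and no stray balls are visible. I'll lift, level the chute and return it to its board.

```bash
python3 - <<'E'
from h import *
p,R,o=now()
e=rows(p,R,[.597,-.215,.285],toolRc(75.6,-4),10,0); showc(*e,.0128)
e=rows(*e,[.473,-.039,.26],toolRc(77,0),10,0); show(*e)
e=rows(*e,[.473,-.039,.117],toolRc(77,0),6,0)
E
```

```text
[0,-0.0002,0.0019,0.0011,1.3,-0,-0, 0,-0.0005,0.0054,0.0028,3.6,-0,-0, 0,-0.0008,0.0081,0.0036,5.3,-0.1,-0, 0,-0.0009,0.0103,0.0035,6.4,-0,-0, 0,-0.001,0.0115,0.0026,6.9,-0.1,-0, 0,-0.001,0.0117,0.0011,7,-0,-0.1, 0,-0.0009,0.0108,-0.0003,6.4,-0,0, 0,-0.0008,0.0088,-0.0012,5.3,-0.1,0, 0,-0.0005,0.0059,-0.0014,3.5,0,0, 0,-0.0002,0.0022,-0.0006,1.4,0,0]
chute yaw,tilt,roll [75.6 -4.   0. ] lip [ 0.6391 -0.0512  0.2326]
[0,-0.0046,-0.0039,0.001,-0.1,-0,-0, 0,-0.0124,-0.0104,0.0026,-0.3,-0,-0.1, 0,-0.0184,-0.0155,0.0038,-0.5,-0,-0.2, 0,-0.0222,-0.0189,0.0044,-0.5,-0,-0.2, 0,-0.024,-0.0207,0.0047,-0.6,-0,-0.2, 0,-0.024,-0.0208,0.0044,-0.6,-0,-0.2, 0,-0.022,-0.0192,0.0039,-0.6,-0,-0.2, 0,-0.0181,-0.016,0.003,-0.4,-0,-0.1, 0,-0.0122,-0.0109,0.0019,-0.3,-0,-0.2, 0,-0.0045,-0.004,0.0008,-0.1,-0,0]
t tcp [ 0.473 -0.039  0.26 ] yaw,tilt,roll [-103.    0.    0.]
[0,-0,0,0.0106,-0,-0,0, 0,-0,0,0.0265,-0,-0,0, 0,-0.0001,0.0001,0.0344,-0,-0,0, 0,0,-0,0.0344,-0,-0,0, 0,-0,0,0.0265,-0,-0,0, 0,-0,0,0.0106,-0,-0,0]
```

```bash
python3 -m jog '[0,0,0.007,-0.007,0,0,0, 0,0,0.014,-0.015,0,0,0, 0,0,0.002,0.001,2,0,0]' >/dev/null
python3 -m jog '[0,0,0.005,0.003,3.6,0,0, 0,-0.001,0.008,0.004,5.3,0,0, 0,-0.001,0.01,0.003,6.4,0,0, 0,-0.001,0.012,0.003,6.9,0,0, 0,-0.001,0.012,0.001,7,0,0, 0,-0.001,0.011,0,6.4,0,0, 0,-0.001,0.009,-0.001,5.3,0,0, 0,-0.001,0.006,-0.001,3.5,0,0, 0,0,0.002,-0.001,0.7,0,0]'
python3 -m jog '[0,-0.005,-0.004,0.001,-0.1,0,0, 0,-0.012,-0.01,0.003,-0.3,0,-0.1, 0,-0.018,-0.016,0.004,-0.5,0,-0.2, 0,-0.022,-0.019,0.004,-0.5,0,-0.2, 0,-0.024,-0.021,0.005,-0.6,0,-0.2, 0,-0.024,-0.021,0.004,-0.6,0,-0.2, 0,-0.022,-0.019,0.004,-0.6,0,-0.2, 0,-0.018,-0.016,0.003,-0.4,0,-0.1, 0,-0.012,-0.011,0.002,-0.3,0,-0.2, 0,-0.005,-0.004,0.001,-0.1,0,0]'
python3 - <<'E'
from h import *
p,R,o=now(); showc(p,R,.0128)
e=rows(p,R,[.473,-.039,.135],toolRc(77,0),8,0)
E
```

```text
t: 43.72
tool_pos: [0.5959, -0.2177, 0.3143]
tool_rot: [-3.049, 0.387, -0.022]
contact_force: [0.6, 0.5, -3.3]
opening: 0.0088
t: 44.98
tool_pos: [0.4725, -0.0382, 0.2872]
tool_rot: [3.121, -0.352, 0.01]
contact_force: [0.2, -0.1, -3.6]
opening: 0.0086
chute yaw,tilt,roll [77.1 -0.  -0.4] lip [0.5096 0.1225 0.2231]
[0,-0,0,0.0065,-0,-0,0, 0,-0,0.0001,0.0173,-0,-0.1,0, 0,-0,0.0001,0.0244,-0,-0,0, 0,-0.0001,0.0001,0.0279,-0,-0.1,0.1, 0,0.0001,0.0001,0.028,-0,-0.1,-0, 0,0.0001,0.0001,0.0244,-0,-0,0, 0,0,0.0001,0.0172,-0,-0.1,0, 0,0.0001,0,0.0065,-0,0,0]
```

```bash
python3 -m jog '[0,0,0,0.007,0,0,0, 0,0,0,0.017,0,0,0, 0,0,0,0.025,0,0,0, 0,0,0,0.028,0,0,0, 0,0,0,0.028,0,0,0, 0,0,0,0.024,0,0,0, 0,0,0,0.017,0,0,0, 0,0,0,0.006,0,0,0, 0,0,0,0,0,0,0]'
python3 - <<'E'
from h import *
from station import ctrl
p,R,o=now(); showc(p,R,.0128); print(p)
cs=[]
for n,(r0,r1,c0,c1),sz in [("top",(180,320,260,440),(480,373)),("side",(180,340,200,380),(320,284))]:
    im=ctrl.get_image(n); cs.append(cv2.resize(im["image"][r0:r1,c0:c1],sz,interpolation=cv2.INTER_CUBIC))
cv2.imwrite("pics/c10.png",np.hstack([cs[0],np.vstack([cs[1],np.zeros((89,320,3),np.uint8)])]))
E
```

```text
t: 46.1
tool_pos: [0.474, -0.0398, 0.1352]
tool_rot: [3.121, -0.355, 0.009]
contact_force: [-0.0, -0.4, -2.3]
opening: 0.0086
chute yaw,tilt,roll [77.  -0.  -0.3] lip [0.5115 0.121  0.0711]
[ 0.47403008 -0.03975221  0.13519728]
```

View pics/c10.png

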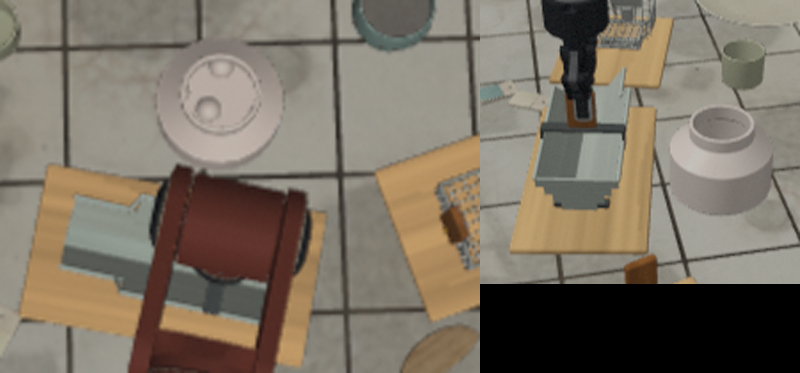

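The chute is empty and balls show inside the jar. Set it down and release.

```bash
python3 -m jog '[0,0,0,0.008,0,0,0, 0,0,0,0.008,0,0,0, 0,0,0,0.003,0,0,0, 0,0,0,0.001,0,0,0, 0,0,0,0,0,0,0, 0,0,0,0,0,0,0]'
python3 -m jog '[1,0,0,0,0,0,0, 1,0,0,0,0,0,0, 1,0,0,0,0,0,0, 1,0,0,-0.03,0,0,0, 1,0,0,-0.06,0,0,0, 1,0,0,-0.06,0,0,0, 1,-0.03,0,-0.04,0,0,0, 1,-0.05,0,0,0,0,0, 1,0,0,0,0,0,0, 1,0,0,0,0,0,0]'
python3 - <<'E'
from h import *
from station import ctrl
w=ctrl.get_image("wrist"); cv2.imwrite("pics/w4.png",w["image"])
for n in ["top","side"]:
    im=ctrl.get_image(n); cv2.imwrite(f"pics/{n}9.png",im["image"]); print([(t,np.round(b["box"]).tolist(),round(b["p"],2)) for t in("mug","cup","ball_0_center") for b in ctrl.boxes_of(t,im)])
a=cv2.imread("pics/top9.png")[140:340,140:540]; cv2.imwrite("pics/c11.png",cv2.resize(a,(800,400),interpolation=cv2.INTER_CUBIC))
E
```

```text
t: 46.95
tool_pos: [0.4742, -0.0397, 0.1154]
tool_rot: [3.121, -0.355, 0.01]
contact_force: [0.0, 0.5, -3.8]
opening: 0.0085
t: 48.2
tool_pos: [0.3952, -0.0215, 0.3049]
tool_rot: [3.121, -0.355, 0.011]
contact_force: [-0.2, 0.6, -0.1]
opening: 0.0854
[('mug', [406.0, 181.0, 30.0, 29.0], 0.7), ('mug', [328.0, 272.0, 88.0, 32.0], 0.24), ('cup', [255.0, 192.0, 27.0, 29.0], 0.76)]
[('mug', [404.0, 319.0, 50.0, 48.0], 0.62), ('cup', [350.0, 218.0, 19.0, 28.0], 0.96), ('ball_0_center', [281.0, 184.0, 36.0, 48.0], 0.2), ('ball_0_center', [256.0, 282.0, 82.0, 85.0], 0.17)]
```

View pics/w4.png

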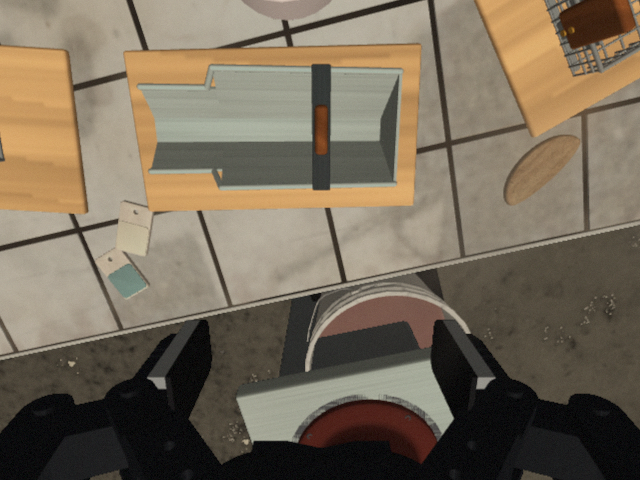

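View pics/c11.png

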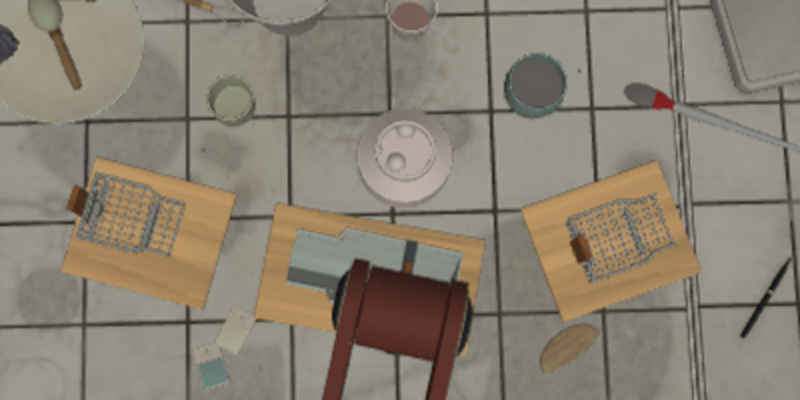

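The mug and cup haven't moved, and the chute and right basket stand well. The left basket has been knocked about 3 cm backward since I placed it (tab now at 77,200), so I'll recentre it.

```bash
python3 - <<'E'
from h import *
from station import ctrl
im=ctrl.get_image("top"); c=cam(im)
def tabs(a):
    b=cv2.inRange(cv2.cvtColor(a,cv2.COLOR_BGR2HSV),(3,120,40),(16,255,150)); k,_,st,ce=cv2.connectedComponentsWithStats(b)
    return [ce[i] for i in range(1,k) if 25<st[i,4]<600 and 150<ce[i][0]<460 and 200<ce[i][1]<300]
print([t.round(1).tolist() for t in tabs(im["image"])])
n=[t for t in tabs(im["image"]) if t[0]<230][0]
d=atz(c,n,.1)-atz(c,(186.6,242.5),.1); tab=np.array([.584,.389])+d[:2]; print(d,tab)
p,R,o=now(); show(p,R)
T1=toolR(-107)
e=rows(p,R,[*tab,.225],T1,12,1); show(*e)
E
```

```text
[[178.2, 239.8], [429.9, 264.2]]
[0.00816412 0.02335347 0.        ] [0.59216412 0.41235347]
t tcp [ 0.3951 -0.0215  0.3046] yaw,tilt,roll [-103.     0.     0.3]
[1,0.0019,-0.0092,0.0016,-0,-0,0.1, 1,0.005,-0.0254,0.0044,-0,-0,0.2, 1,0.0076,-0.0384,0.0066,-0,-0,0.3, 1,0.0092,-0.0482,0.0082,-0,-0.1,0.4, 1,0.01,-0.0548,0.0094,-0,-0,0.5, 1,0.0102,-0.0581,0.0099,-0,-0.1,0.5, 1,0.0097,-0.0582,0.01,-0,0,0.5, 1,0.0086,-0.0551,0.0093,-0,-0,0.5, 1,0.0072,-0.0485,0.0083,-0,-0.1,0.4, 1,0.0055,-0.0388,0.0065,-0,0,0.3]
[1,0.0035,-0.0257,0.0044,-0,0,0.3, 1,0.0012,-0.0092,0.0016,-0,-0,0]
t tcp [0.5921 0.4123 0.225 ] yaw,tilt,roll [-107.    0.    0.]
```

```bash
python3 -m jog '[1,0.002,-0.009,0.002,0,0,0.1, 1,0.005,-0.025,0.004,0,0,0.2, 1,0.008,-0.038,0.007,0,0,0.3, 1,0.009,-0.048,0.008,0,0,0.4, 1,0.01,-0.055,0.009,0,0,0.5, 1,0.01,-0.058,0.01,0,0,0.5, 1,0.01,-0.058,0.01,0,0,0.5, 1,0.009,-0.055,0.009,0,0,0.5, 1,0.007,-0.049,0.008,0,0,0.4, 1,0.005,-0.039,0.007,0,0,0.3]' >/dev/null
python3 -m jog '[1,0.003,-0.026,0.004,0,0,0.3, 1,0.001,-0.009,0.001,0,0,0, 1,0,0,0,0,0,0]'
python3 - <<'E'
from h import *
from station import ctrl
p,R,o=now(); show(p,R)
w=ctrl.get_image("wrist"); c=wcam(w,o); cv2.imwrite("pics/w5.png",w["image"])
b=cv2.inRange(cv2.cvtColor(w["image"],cv2.COLOR_BGR2HSV),(3,120,30),(13,255,170)); k,_,st,ce=cv2.connectedComponentsWithStats(b)
print([(ce[i].round().tolist(),st[i].tolist()) for i in range(1,k) if st[i,4]>200])
a=cv2.imread("pics/w2.png"); b=cv2.inRange(cv2.cvtColor(a,cv2.COLOR_BGR2HSV),(3,120,30),(13,255,170)); k,_,st,ce=cv2.connectedComponentsWithStats(b)
print("w2",[(ce[i].round().tolist(),st[i].tolist()) for i in range(1,k) if st[i,4]>200])
E
```

```text
t: 50.32
tool_pos: [0.5913, 0.4122, 0.2262]
tool_rot: [3.107, -0.463, 0.009]
contact_force: [-0.5, -0.1, -0.1]
opening: 0.0854
t tcp [0.5913 0.4122 0.2262] yaw,tilt,roll [-106.9    0.     0.3]
[([318.0, 238.0], [312, 204, 14, 66, 805])]
w2 [([312.0, 238.0], [305, 204, 14, 66, 815])]
```

View pics/w5.png

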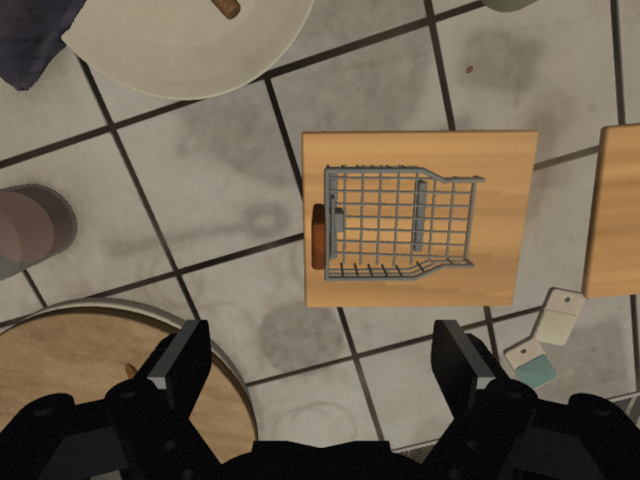

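```bash
python3 - <<'E'
from h import *
from station import ctrl
p,R,o=now(); w=ctrl.get_image("wrist"); c=wcam(w,o)
X=np.array([atz(c,q,.01) for q in [(303,132),(538,130),(513,305),(306,307)]])[:,:2]; print(X.round(3).tolist(),X.mean(0).round(4))
e=X[1]-X[0]+X[2]-X[3]; print(np.degrees(np.arctan2(e[1],e[0])),np.linalg.norm(e)/2)
tab=atz(c,(318,238),.10); print("tab",tab)
u=np.array([np.cos(np.radians(-107)),np.sin(np.radians(-107))]); print("origin",tab[:2]+.058*u, "offset",tab[:2]+.058*u-X.mean(0))
E
```

```text
[[0.667, 0.405], [0.607, 0.203], [0.441, 0.25], [0.501, 0.455]] [0.5542 0.328 ]
-106.44008707988985 0.21246113210306686
tab [0.59281904 0.41302338 0.1       ]
origin [0.57586148 0.3575577 ] offset [0.0217068  0.02956343]
```

```bash
python3 -m jog '[1,0.001,-0.001,0.03,0,0,0, 1,0,0,0.05,0,0,0, 1,0,0,0.04,0,0,0, 1,0,0,0.026,0,0,0, 0,0,0,0,0,0,0, 0,0,0,0,0,0,0, 0,0,0,0,0,0,0, 0,0,0,0,0,0,0, 0,0,0,0,0,0,0, 0,0,0,0,0,0,0]' 90
python3 -m jog '[0,0,0,-0.01,0,0,0, 0,0,0,-0.01,0,0,0, 0,-0.003,0.008,0,0,0,0, 0,-0.004,0.01,0,0,0,0, 0,-0.003,0.01,0,0,0,0, 0,-0.002,0.006,0,0,0,0, 0,0,0,0.01,0,0,0, 0,0,0,0.008,0,0,0, 0,0,0,0.002,0,0,0, 0,0,0,0,0,0,0]'
python3 -m jog '[0,0,0,0,0,0,0, 1,0,0,0,0,0,0, 1,0,0,0,0,0,0, 1,0,0,0,0,0,0, 1,0,0,-0.02,0,0,0, 1,0,0,-0.06,0,0,0, 1,0,0,-0.06,0,0,0, 1,-0.04,0,-0.03,0,0,0, 1,-0.05,0,0,0,0,0, 1,0,0,0,0,0,0]'
python3 - <<'E'
from h import *
from station import ctrl
im=ctrl.get_image("top"); c=cam(im); a=im["image"]
b=cv2.inRange(cv2.cvtColor(a,cv2.COLOR_BGR2HSV),(3,120,40),(16,255,150)); k,_,st,ce=cv2.connectedComponentsWithStats(b)
for i in range(1,k):
    if 20<st[i,4]<600 and 150<ce[i][0]<460 and 200<ce[i][1]<300: print(ce[i].round(1),atz(c,ce[i],.1).round(3))
s=ctrl.get_image("side")
for im in (im,s): print([(t,np.round(x["box"]).tolist(),round(x["p"],2)) for t in("basket_a","chute","mug","cup","ball_0_center") for x in ctrl.boxes_of(t,im)])
E
```

```text
t: 51.68
tool_pos: [0.5946, 0.413, 0.0824]
tool_rot: [-3.106, 0.463, -0.013]
contact_force: [-0.1, 0.4, 6.2]
opening: 0.0085
t: 52.92
tool_pos: [0.5726, 0.384, 0.0824]
tool_rot: [-3.107, 0.463, -0.009]
contact_force: [-3.6, -1.2, 7.5]
opening: 0.0088
t: 54.18
tool_pos: [0.4831, 0.4111, 0.2526]
tool_rot: [-3.106, 0.458, -0.012]
contact_force: [0.1, 0.4, -0.5]
opening: 0.0856
[188.4 247.1] [0.569 0.384 0.1  ]
[429.9 264.2] [ 0.504 -0.28   0.1  ]
[342.5 277.4] [ 0.474 -0.039  0.1  ]
[('basket_a', [209.0, 253.0, 55.0, 38.0], 0.74), ('basket_a', [442.0, 262.0, 38.0, 34.0], 0.6), ('chute', [327.0, 280.0, 84.0, 44.0], 0.7), ('mug', [408.0, 182.0, 29.0, 28.0], 0.96), ('cup', [254.0, 190.0, 27.0, 25.0], 0.8)]
[('basket_a', [275.0, 192.0, 37.0, 47.0], 0.61), ('chute', [258.0, 262.0, 54.0, 84.0], 0.6), ('mug', [401.0, 317.0, 47.0, 57.0], 0.95), ('cup', [348.0, 215.0, 23.0, 29.0], 0.9)]
```

All three tabs are at their target positions: left basket (.569,.384), right basket (.504,−.280), chute (.474,−.039). The robot is clear of everything.

```bash
python3 -m jog '[1,-0.02,0,-0.02,0,0,0, 1,0,0,0,0,0,0, 1,0,0,0,0,0,0, 1,0,0,0,0,0,0]'; python3 -c "
from station import ctrl
print(ctrl.finish_job())"
```

```text
t: 55.28
tool_pos: [0.4658, 0.4156, 0.2695]
tool_rot: [3.107, -0.463, 0.009]
contact_force: [0.1, -0.1, -0.4]
opening: 0.0855
the job is handed in; nothing more can be done
None
```

The job is handed in at about 55 s. There were five balls, three in the right basket and two in the left. I poured both baskets into the chute on its board, then carried the chute to the jar and tipped it 43° at the neck. The fingers touched only the handles.

**Recentred basket:** the left basket was found about 36 mm off the middle of its board after I had set it down. I gripped it again and put it back near the middle.

**Last checks:**
- **Balls:** all five were seen in the chute before tipping. Afterwards the chute and both baskets were empty and no stray balls showed. Only two balls can be seen through the jar's neck; I take the other three to be inside but could not see them.
- **Wrist force:** it fell by only about 1 N when the chute emptied, against 1.7 N expected for five balls. The readings scatter by about half a newton, so I went by the pictures.
- **Baskets and chute:** the handle positions put all three within about 1 cm of the middle of their boards. I last saw the chute and right basket upright before I regripped the left one. After that I checked only by handle positions and detector boxes, because the picture allowance was used up.
- **Mug and cup:** the detector finds both where they started, within 1–2 pixels.

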